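# Screw the lamp head into the projector lamp module and latch it

## Robot

A 6-joint arm with a two-finger parallel gripper is mounted at the origin on the work surface. World frame = base frame: x ahead of the robot, y to its left, z up, the work surface at z = 0. Lengths are in mm, angles in rad, forces in N, time in s.
With the tool pointing down it reaches from about 350 to 975 mm from the base axis. Payload 7.1 kg.
Tool frame: the origin (TCP) lies at the very end of the fingers, on their centre line; the grasp point (between the pads) lies 19 mm behind it; z points along the fingers, y is the direction in which the jaws open and shut (so a half turn about z gives the same grasp; the last joint's range is limited). The gripper opens to 88 mm and grips with 3 to 60 N. Pads are 20 mm wide; open, the fingers measure 115 mm over their backs; the gripper's body (75 mm by 178 mm) begins 61 mm behind the grasp point.
Start: joints at [1.312, 0.423, 1.63, -0, 1.089, -0.019], TCP at [148.411, 607.107, 222.675] pointing down, gripper open.
Joint ranges: [-3, 3], [-0.9, 2.11], [0.09, 2.58], [-1.31, 4.45], [0.11, 2.69], [-2.54, 2.54]. Speed limits (rad/s): [2.39, 2.39, 3.01, 3.14, 3.14, 3.14].

## Interface

Orientations are given as a rotation vector (axis times angle).
In Python, from workcell import ctrl, imaging gives the robot as it stands. The module is installed in compiled form; this text tells all that it offers.
- The arm moves only by the shell command python3 -m pendant 'ROWS'. ROWS is JSON, a list of rows, each an object with "turn": the turn, a rotation vector about the world's x, y, z in rad, a list of three; "dp": the shift along the world's x, y, z in m, a list of three; "claw": the finger opening in m, from 0 to 0.0878. A call has 1 to 8 rows; each row is the pose to reach, as a shift and turn from the pose commanded when the call began; what a row does not reach only later rows make up. A row lasts 1/10 s, in which the tool goes at most 50 mm and 8.59 degrees, less where a joint would pass 70% of its speed; a pose out of reach is approached as far as the arm can. A call with a gripper value outside its range is refused whole. The fingers move at their own pace and stop on an object; the grip force is fixed at half the most. Time passes only in rows, so rows that repeat a pose let the fingers close. It gives the time, the measured TCP pose, the force and the opening at its end, in the units of the state.
- ctrl.get_obs(): the state, without advancing time (a new reading comes with each control period).
- imaging.get_image(name): name is "side" or "top" or "wrist"; returns a dict with "pixels" (420x560x3 uint8, blue, green, red), "fov_y" (degrees; the focal length in pixels is half the picture's height over the tangent of half this angle, whatever the lens; pixels are square), "cx", "cy" (the principal point, pixels), "xyz" and "rotation" of the camera in the world. Camera axes: x right, y up, looking along -z (the intrinsics and any distortion apply to the point x, -y, -z); pixel columns grow to the right and rows downward; lengths in mm; the calibration is good to about 2 mm. A picture is of the moment at which its call begins. There is no depth.
- ctrl.close_job(): hands the job in, once; it reports no verdict.
The state is a dict: "t": time; "qpos": joint angles; "qvel": joint speeds; "joint_torque": joint torques, N m; "ee_pos": TCP position; "orientation": TCP orientation; "ft_force": force on the tool from outside, world axes, zero at the start; "moment": the same for the moment, N m; "width": finger opening in mm.
Only numpy, scipy, OpenCV 4.12 (cv2) and the standard library are available. Lean on these libraries where they do the work, as an engineer would, in place of code of your own. Each camera call takes 0.05 s, during which the arm holds its last target.

## Task

Take the finned lamp head out of the white caddy and set it on the module's threaded collar, square to the sloping face, so that for a moment it stands on the edge of the thread and has not dropped in. Turn it back (counter-clockwise) until it drops into the thread, then screw it forward (clockwise) until it is fully home, with its flange down on the collar's rim. Then turn the black latch knob clockwise to its stop so that its tongue lies over the lamp's flange, and let go; leave the spare bulb and the glass filter where they are.

Things in the scene. Friction and masses are not known exactly. Their poses are not given: they have to be found in the camera images.
- lamp: Loose finned lamp head, 75 mm tall, 0.2 to 0.4 kg, upright in one bay of the caddy. Origin: centre of its foot; z up its axis. Round neck, diameter 44 (foot chamfered to 37), z 0 to 30, with two opposite thread tabs along +x and -x out to radius 31.5, 9 wide, z 10 to 14; round flange, diameter 78, z 30 to 34, hides them from above; grip block above. A half turn about z makes no difference.
- lamp_grip (a point): Point on the lamp's axis in its dark finned grip block, 58 mm above the foot, where to grip it; axes as the lamp's. The block is 50 long along x (the line of the tabs) and 34 thick along y, from 34 to 75 mm above the foot: grip it across the 34.
- port (a point): Centre of the window at the bottom of the module's threaded collar, on the collar's axis, in the plane of the sloping aluminium face (slab 160 by 260, fixed). z: out along the axis, 25 degrees from vertical towards the robot; x: straight up the slope; y: level. Height of the lamp's foot above this plane along z: 16.5 standing on the ledges, 6 when dropped in, 1 when fully home.
- ledges (a point): On the collar's axis, level with the tops of its two opposite ledges, 26.5 above the face (inner diameter 48), with two gaps of 46 degrees. With the lamp's x along the port's x the tabs land on the ledges; 20 to 65 degrees counter-clockwise (seen from outside; varies) they are over the gaps and the lamp can drop 10.5 mm by its weight or a push. About 20 degrees further, walls stop it.
- rim (a point): On the collar's axis at the height of its dark outer rim, 31 above the face, outer diameter 84, inner 74. Once dropped in, the lamp turns clockwise under the ledges and goes 5 mm down over 75 to 105 degrees, by the hand or pushed by the thread, until its flange sits on this rim and the tabs meet a stop. It takes under 0.5 N m. Clockwise on top of the ledges only meets a wall.
- latch_grip (a point): Point on the axis of the black latch knob at the height to grip, 60 mm above the face, 125 mm to the left (port +y) of the collar's axis. Turns with the knob: z its axis (parallel to port z), x along its grip bar and tongue. Grip bar 56 long (x), 16 thick (y), from 41 to 72 mm above the face.
- tongue (a point): Tip of the flat steel tongue under the knob's grip bar: 92 mm from the knob's axis along its +x, 14 wide, from 37.5 to 41.5 mm above the face. With the knob at its stop it lies 2.5 mm over the flange of a lamp that is fully home; a lamp that stands higher blocks it.
- latch (a joint): Angle of the latch knob, rad: starts at 0 to 0.25; 0 is with the tongue pointing up the slope; grows as the knob is turned clockwise seen from outside; 1.57 at its stop, with the tongue pointing at the collar's axis. Friction 0.06 N m; stays where it is left.
- caddy: White polymer caddy fixed to the counter, 230 x 120, 26 high, open on top, floor 5 thick, a divider across its middle making two bays 110 x 110 along its x. Origin: centre of its underside.
- spare: Spare bulb, a bystander: smooth round glass capsule, 60 diameter, 72 tall, loose in the other bay, upright. Origin: centre of its foot.
- filter: Tinted glass heat filter, a bystander: loose square plate 75 x 75 x 6, flat on the counter in front of the module. Origin: centre of its underside.
There are look-alikes about, which are no part of the job. What is shaped like the lamp but orange is not meant.

How it is judged (in metres and radians):
On the way, in this order (a step that is already met when the one before it is completed fails the run):
1. the lamp stands on the edge of the thread, square on the collar, not yet dropped in (z of lamp in the frame of port between 0.0135 and 0.0185 m and x of lamp in the frame of port between -0.005 and 0.005 m and y of lamp in the frame of port between -0.005 and 0.005 m and angle between the z axis of lamp and the z axis of port, either way round below 0.15 rad and contact force between lamp and module above 0.3 N), for 0.1 s.
2. turned back, the lamp has dropped into the start of the thread (z of lamp in the frame of port between 0.003 and 0.0095 m and x of lamp in the frame of port between -0.005 and 0.005 m and y of lamp in the frame of port between -0.005 and 0.005 m), for 0.1 s.
3. screwed forward, the lamp is fully home (z of lamp in the frame of port below 0.0025 m and angle between the z axis of lamp and the z axis of port, either way round below 0.06 rad and distance between lamp and port below 0.006 m), for 0.2 s.
4. the latch knob is turned to its stop (value of joint latch above 1.4 rad), for 0.2 s.
At the end, for the whole second after the job is handed in: The lamp is screwed home in the collar (foot within 2.5 mm of the face and 6 mm of the port's centre, axis within 0.06 rad of the collar's) and at rest, and the latch knob is turned past 1.4 rad so that its tongue lies over the flange (all of step 3 and value of joint latch above 1.4 rad and linear speed of lamp below 0.02 m/s); the robot touches nothing.
It fails at once if the spare bulb is moved more than 25 mm or tipped over (distance of spare from where it was at the start of the episode above 0.025 m or angle between spare's own z axis and vertical above 0.6 rad).
It fails at once if the glass filter is moved more than 25 mm (distance of filter from where it was at the start of the episode above 0.025 m).
It also fails if it takes over 70 s, if anything falls off the work surface, if the arm or the gripper's body presses on something with over 40 N, if the wrist force passes 120 N, or if a joint passes its speed limit or range.

## Working session

There is one attempt and no reset: what is moved stays moved. The work goes in short steps, Python scripts to look and compute and a shell command to move; the robot and the scene stay as the last step left them, time stands still between calls to the robot, and variables do not carry over. Pictures are saved under pics/ and viewed, and the job is handed in when it is done.

```bash
mkdir -p pics
python3 - <<'E'
from workcell import ctrl, imaging
import cv2,numpy as np
o=ctrl.get_obs()
for k,v in o.items(): print(k,np.round(v,4))
for n in("side","top","wrist"):
    d=imaging.get_image(n); cv2.imwrite(f"pics/{n}0.png",d["pixels"])
    print(n,{k:v for k,v in d.items() if k!="pixels"})
E
```

```text
t 0.0
qpos [ 1.312   0.4238  1.6307 -0.      1.0886 -0.019 ]
qvel [ 0.     -0.0015 -0.0011  0.001  -0.0012 -0.0019]
joint_torque [ 1.00000e-04 -5.44606e+01 -2.73678e+01  6.44000e-02  2.25000e-02
 -1.00000e-04]
ee_pos [148.2853 606.5916 221.9137]
orientation [-3.7570e-01 -3.1188e+00  2.3000e-03]
ft_force [ 0.0767 -0.2491  0.1967]
moment [0.0308 0.0046 0.0019]
width 88.0497
side {'fov_y': 51.293007479797566, 'cx': 281.3193810053313, 'cy': 201.52141215323994, 'xyz': array([ -30.66551127, -755.16370703,  742.83727348]), 'rotation': array([ 0.92896322, -0.34094532, -0.69170829])}
top {'fov_y': 56.295560059401595, 'cx': 282.08549918394596, 'cy': 210.17230933974878, 'xyz': array([449.27498939, -99.68926391, 933.4470287 ]), 'rotation': array([ 0.10091271, -0.09936717, -1.58310634])}
wrist {'fov_y': 60.563265480992406, 'cx': 275.37762895632613, 'cy': 209.0047132281545, 'xyz': array([ 69.64468876, 626.90602639, 383.69992716]), 'rotation': array([-0.25637584, -0.19867589,  1.32158122])}
```

View pics/side0.png

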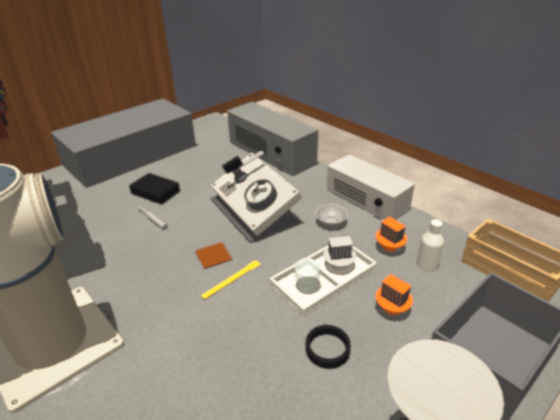

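View pics/top0.png

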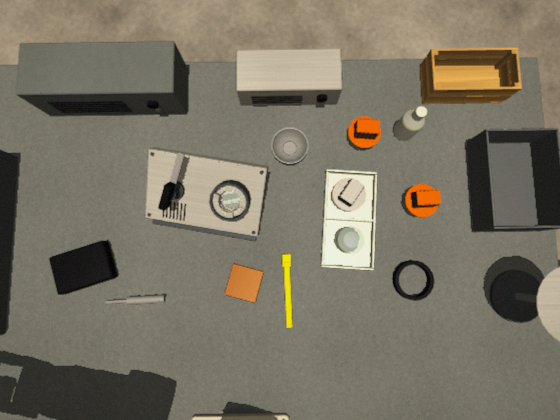

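View pics/wrist0.png

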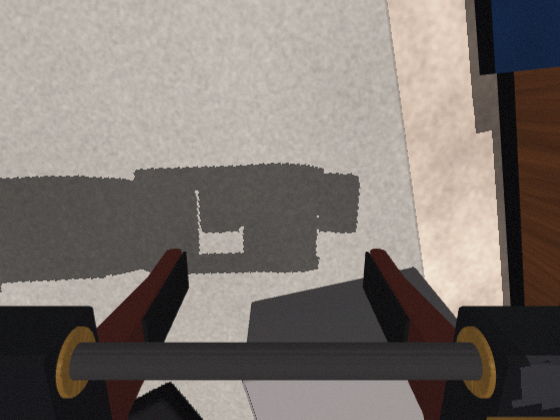

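The top view shows three things shaped like the lamp: a pale flange with a dark finned block in the caddy at (349,195), and orange look-alikes at (365,131) and (423,200). The one in the caddy fits, since it isn't orange. The spare is at (348,238), the collar at (231,198) and the knob around (172,190). I'll confirm this with enlarged crops.

```bash
cat > h.py <<'E'
import numpy as np,cv2
from scipy.spatial.transform import Rotation as R
from workcell import ctrl,imaging
def get(n): return imaging.get_image(n)
def f(d): return 210/np.tan(np.radians(d["fov_y"])/2)
def proj(d,P):
    P=np.atleast_2d(P); c=R.from_rotvec(d["rotation"]).inv().apply(P-d["xyz"])
    return np.c_[d["cx"]+f(d)*c[:,0]/-c[:,2], d["cy"]+f(d)*(-c[:,1])/-c[:,2]]
def ray(d,uv):
    v=np.array([(uv[0]-d["cx"])/f(d),-(uv[1]-d["cy"])/f(d),-1.]); return R.from_rotvec(d["rotation"]).apply(v)
def atz(d,uv,z):
    r=ray(d,uv); return d["xyz"]+r*(z-d["xyz"][2])/r[2]
def crop(d,x0,y0,x1,y1,s,name,pts=[]):
    im=cv2.resize(d["pixels"][y0:y1,x0:x1],None,fx=s,fy=s,interpolation=cv2.INTER_CUBIC)
    for p in pts: cv2.circle(im,(int((p[0]-x0+.5)*s),int((p[1]-y0+.5)*s)),2,(0,0,255),-1)
    cv2.imwrite(f"pics/{name}.png",im)
E
python3 - <<'E'
from h import *
d=get("top"); crop(d,135,140,275,245,5.5,"tm1"); crop(d,310,100,450,205+75,4.,"tc1")
d=get("side"); crop(d,200,140,310,240,6,"sm1"); crop(d,260,200,420,320,5,"sc1")
E
```

```text
(no output)
```

View pics/tm1.png

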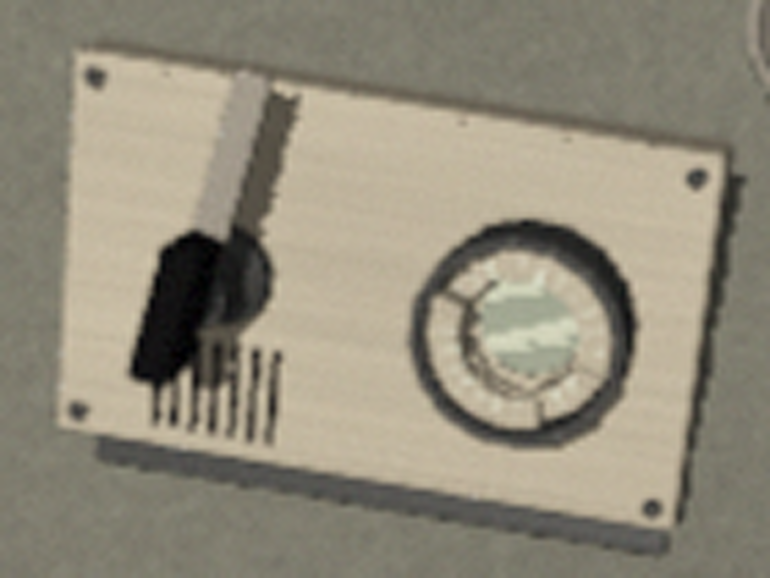

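View pics/tc1.png

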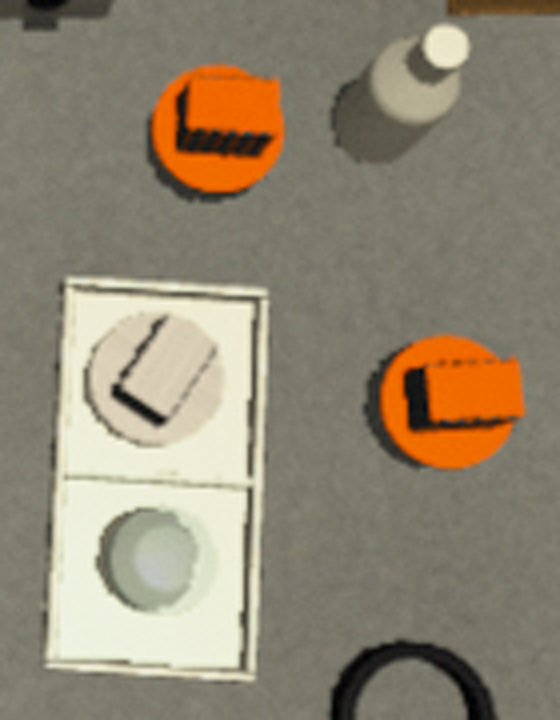

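View pics/sm1.png

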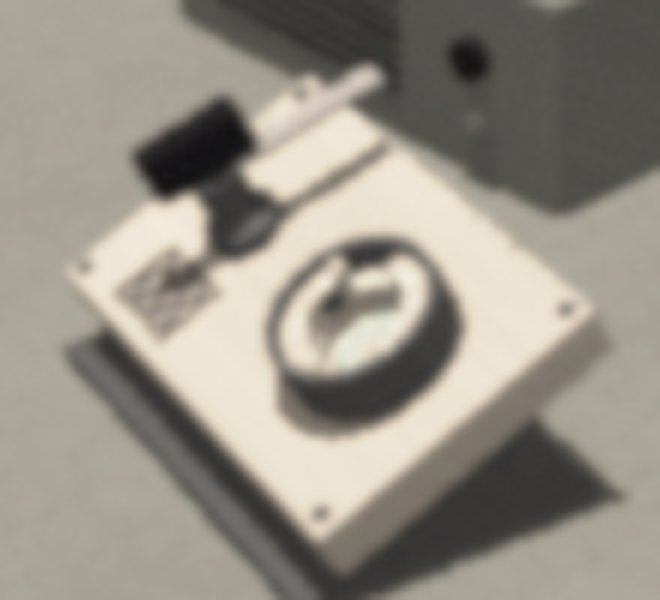

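View pics/sc1.png

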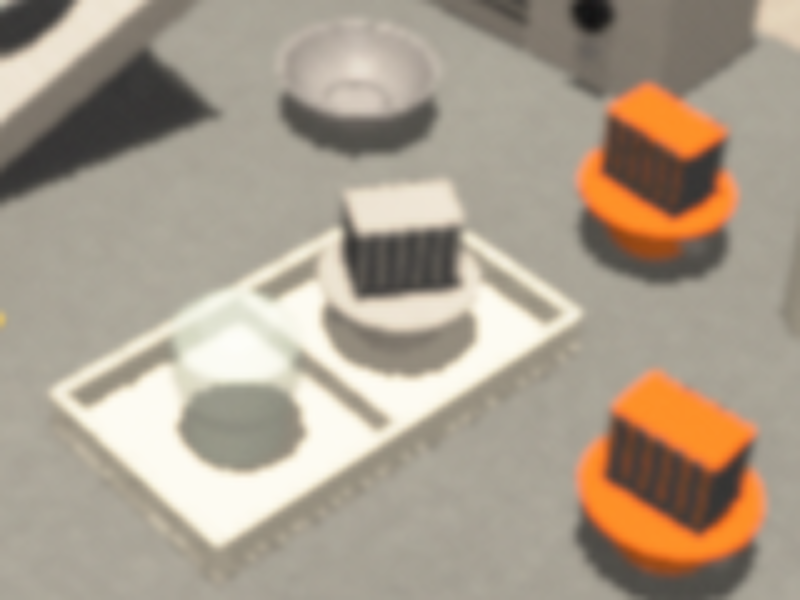

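The crops confirm it: the pale, dark-finned lamp is in the upper bay of the caddy, with the clear glass spare in the lower bay. I'll fit the poses of the module and caddy next.

```bash
cat > fit.py <<'E'
from h import *
from scipy.optimize import least_squares
t=get("top"); s=get("side")
c=lambda p,sc,x0,y0:((np.array(p,float)+.5)/sc-.5+[x0,y0])
T=lambda p:c(p,5.5,135,140); S=lambda p:c(p,6,200,140)
tc=T([(75,48),(727,150),(672,527),(60,430)])   # up-left(+x,+y), up-right(+x,-y), low-right, low-left
sc_=S([(310,76),(608,310),(325,545),(68,268)])
slab=np.array([(80,130,0),(80,-130,0),(-80,-130,0),(-80,130,0)],float)
a=np.linspace(0,2*np.pi,40,endpoint=False)
def frame(p):
    Rz=R.from_euler('z',p[3]); 
    # port z tilted 25deg toward robot: z=(-sin25,0,cos25), x=(cos25,0,sin25)
    M=Rz*R.from_euler('y',-25,degrees=True)
    return np.array(p[:3]),M
def rimext(d,o,M,h,r):
    q=proj(d,o+M.apply(np.c_[r*np.cos(a),r*np.sin(a),h+0*a])); return np.array([q[:,0].min(),q[:,0].max(),q[:,1].min(),q[:,1].max()])
def res(p):
    o,M=frame(p); off=np.array([p[4],p[5],0])
    C=o+M.apply(slab+off)
    r=[(proj(t,C)-tc).ravel(),(proj(s,C)-sc_).ravel()]
    e=rimext(t,o,M,31,42); m=np.r_[T([(410,220)])[0],T([(637,447)])[0]]
    r.append(e-m[[0,2,1,3]])
    e=rimext(s,o,M,31,42); m=np.r_[S([(268,236)])[0],S([(447,388)])[0]]
    r.append((e-m[[0,2,1,3]])[[0,2]])
    return np.concatenate(r)
if __name__=="__main__":
    f0=least_squares(res,[550,0,100,0,0,62])
    print(np.round(f0.x,4)); print(np.round(f0.fun,2))
    np.save("mod.npy",f0.x)
    # caddy corners top z=26, tc1 crop scale4 310,100
    q=[c(p,4,310,100) for p in [(66,278),(268,290),(256,680),(46,667)]]
    W=np.array([atz(t,u,26) for u in q]); print(np.round(W,1)); print([np.round(np.linalg.norm(W[i]-W[i-3]),1) for i in range(4)])
    q=[c(p,5,260,200) for p in [(50,392),(218,545),(583,313)]]
    print(np.round([atz(s,u,26) for u in q],1))
E
python3 fit.py
```

```text
[ 5.896803e+02  9.870300e+00  7.866350e+01 -1.742000e-01 -1.132100e+00
  6.291940e+01]
[-0.31 -0.23  0.16 -0.07  0.88  0.26 -0.3  -0.22  0.46 -0.06 -0.82 -0.54
 -0.13 -0.4  -0.12  1.06  0.92 -1.39  2.   -1.36  1.14 -0.19]
[[ 661.6 -205.1   26. ]
 [ 652.6 -323.9   26. ]
 [ 425.3 -306.8   26. ]
 [ 434.4 -187.1   26. ]]
[np.float64(119.2), np.float64(227.9), np.float64(120.1), np.float64(227.9)]
[[ 432.6 -188.3   26. ]
 [ 424.  -306.7   26. ]
 [ 652.1 -324.5   26. ]]
```

```bash
cat >> h.py <<'E'
def tcp():
    o=ctrl.get_obs(); return np.array(o["ee_pos"]),R.from_rotvec(o["orientation"]),o
E
python3 - <<'E'
from h import *
p,M,o=tcp(); w=get("wrist")
print("cam in tool",M.inv().apply(w["xyz"]-p), "look",M.inv().apply(R.from_rotvec(w["rotation"]).apply([0,0,-1])))
print("camx in tool",M.inv().apply(R.from_rotvec(w["rotation"]).apply([1,0,0])))
t=get("top"); s=get("side")
c=lambda p,sc,x0,y0:((np.array(p,float)+.5)/sc-.5+[x0,y0])
print("flange top",atz(t,c((155,379),4,310,100),39), "side",atz(s,c((399,277),5,260,200),39))
print("block corners top",np.round([atz(t,c(q,4,310,100),80) for q in [(168,318),(220,350),(172,415),(125,378)]],1))
print("side top",np.round([atz(s,c(q,5,260,200),80) for q in [(342,190),(445,180),(463,225),(352,235)]],1))
print("spare",atz(t,c((150,560),4,310,100),60))
m=np.load("mod.npy");from fit import frame
_,F=frame(m); print("port axes",F.as_matrix().round(3))
E
```

```text
cam in tool [  81.17292164    0.79583037 -161.71726691] look [-2.96515165e-01 -3.74664523e-04  9.55028071e-01]
camx in tool [8.46341944e-04 9.99999427e-01 6.55077634e-04]
flange top [ 598.22752617 -253.19269284   39.        ] side [ 596.70692505 -256.01472831   39.        ]
block corners top [[ 625.5 -254.6   80. ]
 [ 607.1 -282.6   80. ]
 [ 571.2 -254.8   80. ]
 [ 592.2 -229.7   80. ]]
side top [[ 587.4 -225.4   80. ]
 [ 628.3 -254.3   80. ]
 [ 608.9 -281.7   80. ]
 [ 566.5 -250.8   80. ]]
spare [ 492.95196187 -243.151296     60.        ]
port axes [[ 0.893  0.173 -0.416]
 [-0.157  0.985  0.073]
 [ 0.423 -0.     0.906]]
```

```bash
python3 -m pendant '[{"dp":[0.02,-0.03,0.04],"turn":[0,0,0],"claw":0.0878},{"dp":[0.2,-0.38,0.1],"turn":[0,0,-0.15],"claw":0.0878},{"dp":[0.2,-0.38,0.1],"turn":[0,0,-0.15],"claw":0.0878},{"dp":[0.2,-0.38,0.1],"turn":[0,0,-0.15],"claw":0.0878},{"dp":[0.2,-0.38,0.1],"turn":[0,0,-0.15],"claw":0.0878},{"dp":[0.2,-0.38,0.1],"turn":[0,0,-0.15],"claw":0.0878},{"dp":[0.2,-0.38,0.1],"turn":[0,0,-0.15],"claw":0.0878},{"dp":[0.2,-0.38,0.1],"turn":[0,0,-0.15],"claw":0.0878}]'
```

```text
t: 1.4
ee_pos: [325.8, 270.2, 315.3]
orientation: [0.607, 3.082, 0.001]
ft_force: [0.2, -0.3, -0.5]
width: 87.7
```

```bash
python3 -m pendant '[{"dp":[0.272,-0.524,-0.035],"turn":[0,0,-0.234],"claw":0.0878},{"dp":[0.272,-0.524,-0.035],"turn":[0,0,-0.234],"claw":0.0878},{"dp":[0.272,-0.524,-0.035],"turn":[0,0,-0.234],"claw":0.0878},{"dp":[0.272,-0.524,-0.035],"turn":[0,0,-0.234],"claw":0.0878},{"dp":[0.272,-0.524,-0.035],"turn":[0,0,-0.234],"claw":0.0878},{"dp":[0.272,-0.524,-0.035],"turn":[0,0,-0.234],"claw":0.0878},{"dp":[0.272,-0.524,-0.035],"turn":[0,0,-0.234],"claw":0.0878},{"dp":[0.272,-0.524,-0.035],"turn":[0,0,-0.234],"claw":0.0878}]'
python3 - <<'E'
from h import *
w=get("wrist"); crop(w,0,0,560,420,1.4,"w1")
E
```

```text
t: 2.2
ee_pos: [509.9, -84.6, 291.2]
orientation: [0.965, 2.989, 0.0]
ft_force: [0.2, 0.9, 1.0]
width: 88.3
```

View pics/w1.png

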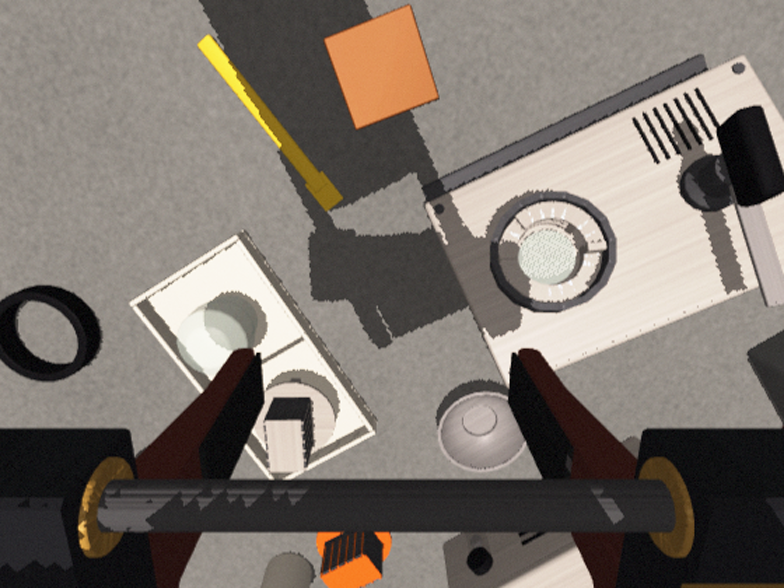

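The wrist view shows the collar's rim centred near (553,250), the knob at the right near (735,165), and the lamp in the caddy around (290,430). Those are in the 1.4x picture. I'll zoom in on the collar.

Run:
```python
from h import *
import pickle
w=get("wrist"); pickle.dump(w,open("w2.pkl","wb"))
crop(w,335,120,455,235,6,"w2c"); crop(w,290,30,560,270,2.9,"w2m")
from fit import frame
m=np.load("mod.npy");o,M=frame(m);a=np.radians(np.arange(0,360,10))
pts=[];
for h,r in((31,42),(31,37),(26.5,24)): pts+=list(proj(w,o+M.apply(np.c_[r*np.cos(a),r*np.sin(a),h+0*a])))
off=np.array([m[4],m[5],0]);pts+=list(proj(w,o+M.apply(np.array([(80,130,0),(80,-130,0),(-80,-130,0),(-80,130,0)])+off)))
crop(w,335,120,455,235,6,"w2d",pts); print(np.round(pts[-4:],1))
```

```text
[[620.5 168.1]
 [366.6 274.4]
 [304.7 141.3]
 [535.4  29.8]]
```

View pics/w2c.png

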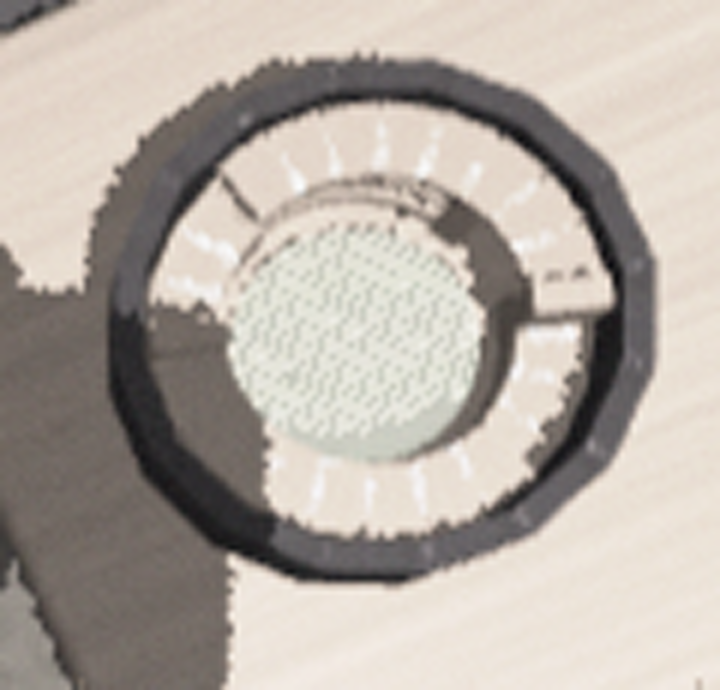

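View pics/w2d.png

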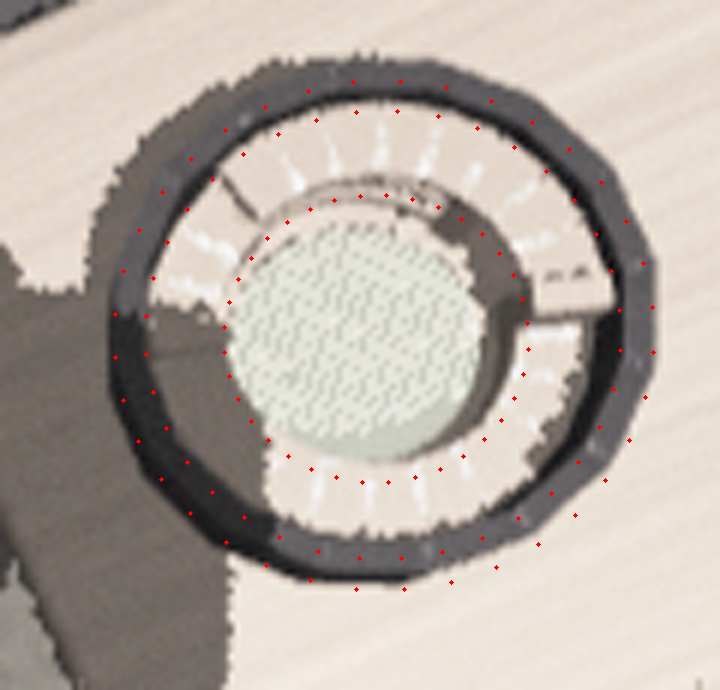

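View pics/w2m.png

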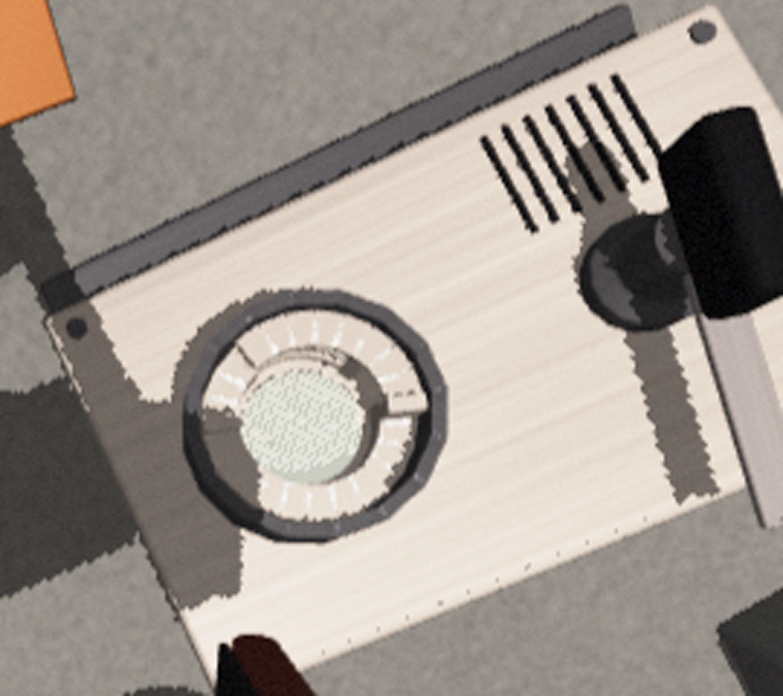

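```bash
cat > fit2.py <<'E'
from fit import *
import pickle
w=pickle.load(open("w2.pkl","rb"))
W=lambda p:c(p,6,335,120)
wc=np.array([c((45,318),2.9,290,30),c((712,5),2.9,290,30)])
def ctr(e): return np.array([(e[0]+e[1])/2,(e[2]+e[3])/2])
mt=T([(523.5,333.5)])[0]; mw=W([(382.5,318.5)])[0]
def res2(p):
    o,M=frame(p); off=np.array([p[4],p[5],0]); C=o+M.apply(slab+off)
    return np.concatenate([(proj(t,C)-tc).ravel()*1.9,(proj(s,C)-sc_).ravel()*1.9*.7,
      (ctr(rimext(t,o,M,31,42))-mt)*1.9*2,(ctr(rimext(w,o,M,31,39.5))-mw)*.93*2,(proj(w,C[[2,3]])-wc).ravel()*.93*2,
      ((rimext(s,o,M,31,42)-np.r_[S([(268,236)])[0],S([(447,388)])[0]][[0,2,1,3]])[[0,2]])*1.9*.7])
if __name__=="__main__":
    g=least_squares(res2,np.load("mod.npy"),loss="soft_l1"); print(np.round(g.x,3)); print(np.round(res2(g.x),1)); np.save("mod2.npy",g.x)
    o,M=frame(g.x)
    # wrist only rim using given yaw,height plane
    for nm,px in dict(ul=(222,175),ul2=(258,220),r1=(612,302),r2=(532,308),r3=(527,320),sl=(160,352),sl2=(225,345)).items():
        r=ray(w,W([px])[0]); n=M.apply([0,0,1]); P0=o+26.5*n; q=w["xyz"]+r*((P0-w["xyz"])@n)/(r@n)
        l=M.inv().apply(q-o); 
        print(nm,np.round(l,1),"ang",np.degrees(np.arctan2(l[1],l[0])).round(1),np.hypot(*l[:2]).round(1))
E
python3 fit2.py
```

```text
[ 5.89572e+02  1.05160e+01  7.62640e+01 -1.80000e-01 -8.01000e-01
  6.29970e+01]
[ 0.  -0.9  0.1  0.5  0.8  0.7 -0.6 -1.3  1.   0.6 -1.3  0.2 -0.5  0.1
  0.2  1.9 -1.6  2.  -0.1  3.2  0.2  1.9  0.  -1.2  1.4  0.7]
ul [-34.8 -10.7  26.5] ang -162.9 36.4
ul2 [-25.2  -8.7  26.5] ang -161.0 26.6
r1 [11.5 35.8 26.5] ang 72.1 37.6
r2 [ 7.1 24.2 26.5] ang 73.6 25.2
r3 [ 8.6 22.7 26.5] ang 69.2 24.2
sl [-11.6 -32.5  26.5] ang -109.6 34.5
sl2 [ -8.1 -22.4  26.5] ang -109.9 23.9
```

```bash
python3 -m pendant '[{"dp":[0.088,-0.168,-0.04],"turn":[0,0,0],"claw":0.0878},{"dp":[0.088,-0.168,-0.04],"turn":[0,0,0],"claw":0.0878},{"dp":[0.088,-0.168,-0.04],"turn":[0,0,0],"claw":0.0878},{"dp":[0.088,-0.168,-0.04],"turn":[0,0,0],"claw":0.0878},{"dp":[0.088,-0.168,-0.04],"turn":[0,0,0],"claw":0.0878},{"dp":[0.088,-0.168,-0.04],"turn":[0,0,0],"claw":0.0878}]'
python3 - <<'E'
from h import *
import pickle
w=get("wrist"); pickle.dump(w,open("w3.pkl","wb")); crop(w,0,0,560,420,1.4,"w3"); crop(w,170,110,390,310,3.5,"w3c")
p,M,o=tcp(); print(p,M.as_matrix().round(4),np.round(o["qpos"],3))
E
```

```text
t: 3.1
ee_pos: [597.0, -249.3, 250.5]
orientation: [-0.963, -2.989, -0.001]
ft_force: [-0.7, -0.2, 0.9]
width: 87.7
[ 596.91870911 -248.69245619  250.99333052] [[-8.124e-01  5.831e-01 -8.000e-04]
 [ 5.831e-01  8.124e-01  7.000e-04]
 [ 1.000e-03  2.000e-04 -1.000e+00]] [-0.413  0.427  1.554  0.     1.162 -1.362]
```

View pics/w3.png

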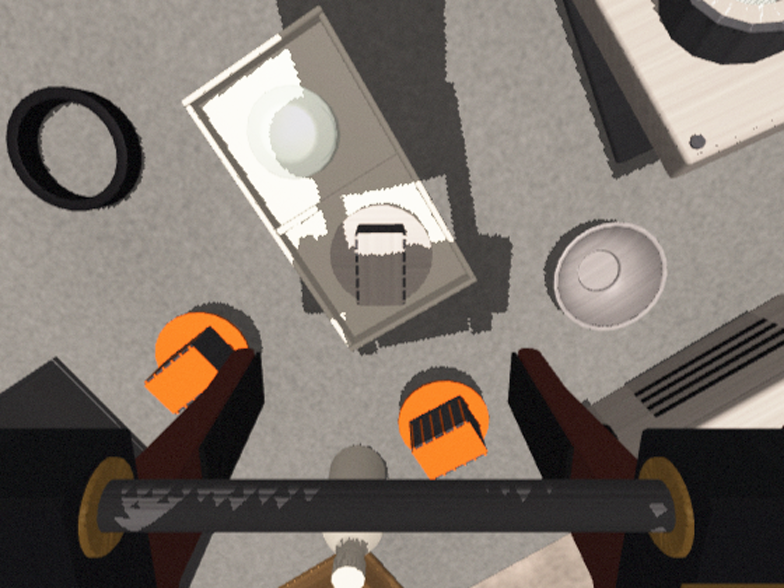

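View pics/w3c.png

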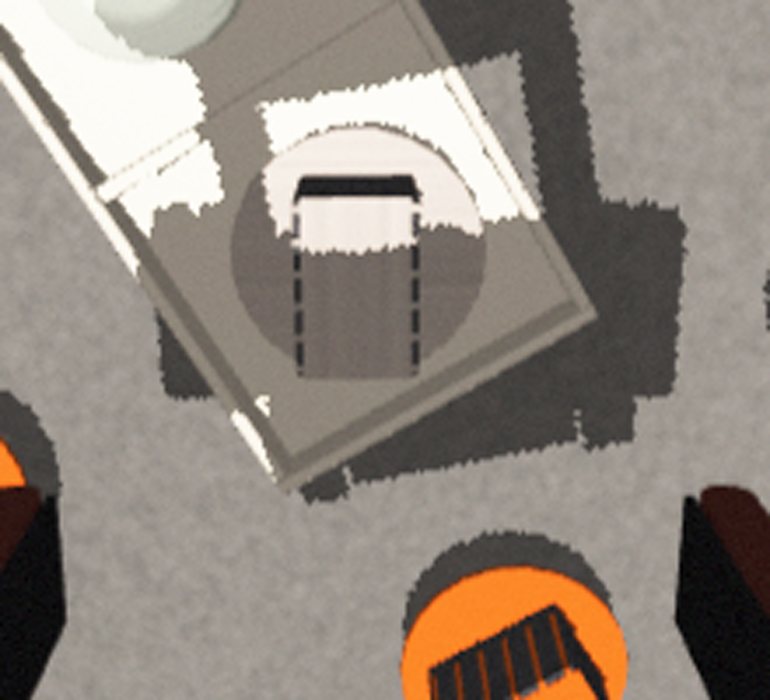

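The wrist view shows the lamp centred near (380,265) in the 1.4x picture. Its block is square to the jaws, and the spare is well clear in the other bay.

Run:
```python
from h import *
import pickle
w=pickle.load(open("w3.pkl","rb")); p,M,o=tcp()
c=lambda p,sc,x0,y0:((np.array(p,float)+.5)/sc-.5+[x0,y0])
Q=np.array([atz(w,c(q,3.5,170,110),80) for q in [(299,196),(417,196),(416,378),(302,378)]]); print(Q.round(1),Q.mean(0))
print([np.linalg.norm(Q[i]-Q[i-1]).round(1) for i in range(4)])
e=Q[0]-Q[3]+Q[1]-Q[2]; print("yaw",np.degrees(np.arctan2(-e[1],-e[0])),"toolx yaw",np.degrees(np.arctan2(*-M.as_matrix()[[1,0],0])))
F=[atz(w,c(q,3.5,170,110),39) for q in [(358,123),(231,252),(486,250)]]
A=np.array(F); # circumcentre
from numpy.linalg import solve
B=solve(2*(A[1:,:2]-A[0,:2]),(A[1:,:2]**2).sum(1)-(A[0,:2]**2).sum()); print("flange c",B,np.linalg.norm(A[0,:2]-B))
```

```text
[[ 569.5 -251.8   80. ]
 [ 587.8 -226.3   80. ]
 [ 629.6 -255.9   80. ]
 [ 611.1 -281.7   80. ]] [ 599.49349275 -253.91983004   80.        ]
[np.float64(51.1), np.float64(31.4), np.float64(51.1), np.float64(31.7)]
yaw -35.50534411364635 toolx yaw -35.667132027516146
flange c [ 598.35393251 -253.58692282] 38.66836908967812
```

```bash
python3 -m pendant '[{"dp":[0.001,-0.002,-0.1],"turn":[0,0,0],"claw":0.0878},{"dp":[0.001,-0.002,-0.1],"turn":[0,0,0],"claw":0.0878},{"dp":[0.001,-0.002,-0.15],"turn":[0,0,0],"claw":0.0878},{"dp":[0.001,-0.002,-0.15],"turn":[0,0,0],"claw":0.0878},{"dp":[0.001,-0.002,-0.15],"turn":[0,0,0],"claw":0.0878}]'
```

```text
t: 3.65
ee_pos: [598.3, -251.0, 102.0]
orientation: [-0.961, -2.99, -0.0]
ft_force: [0.1, -0.4, 1.1]
width: 88.0
```

```bash
python3 -m pendant '[{"dp":[0.0005,-0.0025,-0.03],"turn":[0,0,0],"claw":0.0878},{"dp":[0.0005,-0.0025,-0.0575],"turn":[0,0,0],"claw":0.0878},{"dp":[0.0005,-0.0025,-0.0575],"turn":[0,0,0],"claw":0.0878},{"dp":[0.0005,-0.0025,-0.0575],"turn":[0,0,0],"claw":0.0878}]'
python3 - <<'E'
from h import *
w=get("wrist"); crop(w,0,0,560,420,1.4,"w4")
s=get("side"); crop(s,260,180,420,320,5,"s4")
E
```

```text
t: 4.05
ee_pos: [600.4, -255.2, 46.6]
orientation: [0.962, 2.987, -0.001]
ft_force: [-0.2, -0.5, 0.8]
width: 87.7
```

View pics/w4.png

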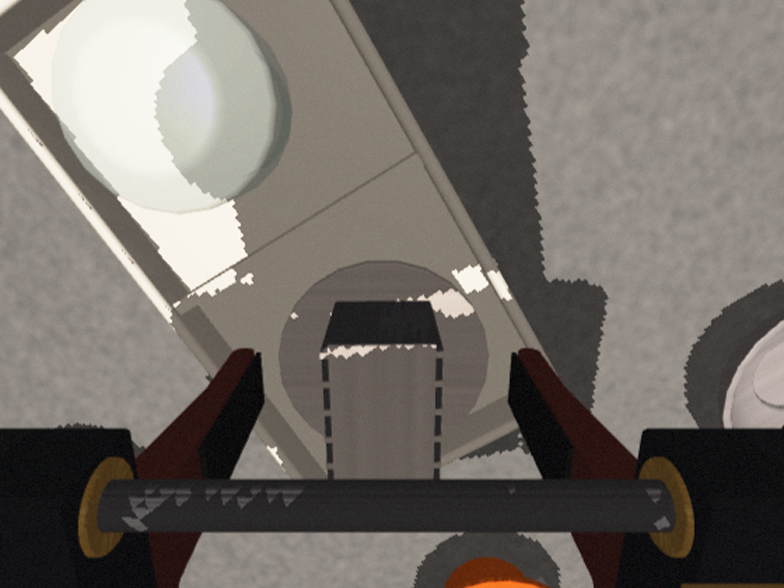

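View pics/s4.png

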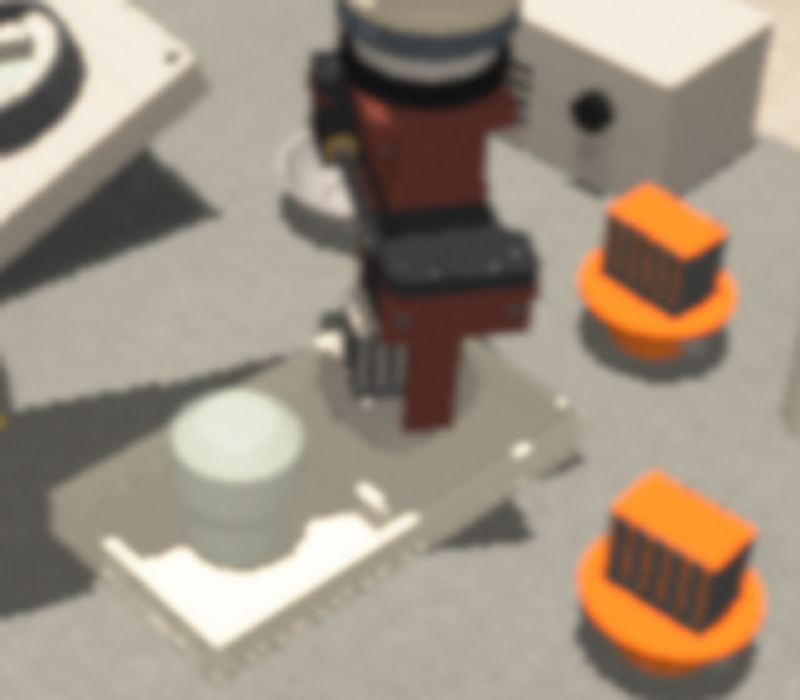

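```bash
python3 -m pendant '[{"dp":[0,0,-0.0015],"turn":[0,0,0],"claw":0.0878},{"dp":[0,0,-0.0015],"turn":[0,0,0],"claw":0.0878}]'
python3 - <<'E'
from h import *
for i in range(4):
    w=get("wrist"); print(tcp()[0].round(1))
p,M,_=tcp()
c=lambda p,sc:((np.array(p,float)+.5)/sc-.5)
print(M.as_matrix().round(3))
crop(w,180,150,380,345,4,"w5")
E
```

```text
t: 4.35
ee_pos: [599.4, -255.2, 43.3]
orientation: [0.963, 2.988, -0.0]
ft_force: [-0.5, 0.8, -0.1]
width: 87.7
[ 599.2 -255.1   42.9]
[ 599.  -255.1   42.6]
[ 598.9 -255.    42.4]
[ 598.8 -255.    42.2]
[[-0.812  0.584  0.   ]
 [ 0.584  0.812 -0.   ]
 [-0.     0.    -1.   ]]
```

View pics/w5.png

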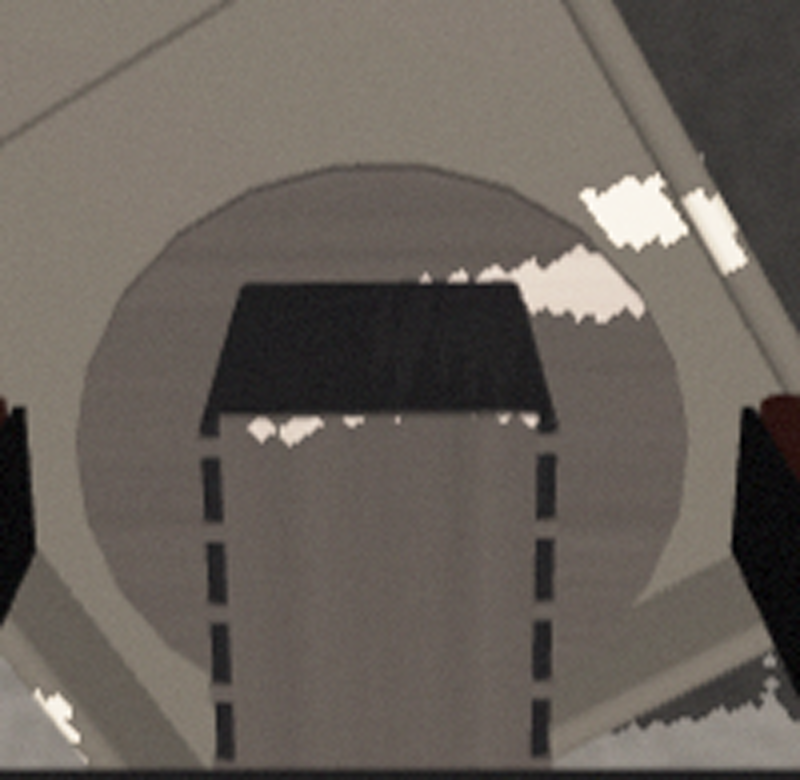

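Run:
```python
from h import *
w=get("wrist"); p,M,o=tcp(); print(p.round(1))
c=lambda p:((np.array(p,float)+.5)/4-.5+[180,150])
L=lambda q,z: M.inv().apply(atz(w,c(q),z)-p).round(1)
print("top edge",L((205,412),80),L((553,412),80))
print("bottom edge z39",L((243,284),39),L((519,284),39))
print("flange front",L((383,163),39),"l/r",L((78,440),39),L((688,440),39))
```

```text
[ 598.8 -255.    42.1]
top edge [ 25.8 -15.8 -37.9] [ 25.9  16.9 -37.9]
bottom edge z39 [ 24.3 -16.1   3.1] [24.4 17.4  3.1]
flange front [39.5  0.9  3.1] l/r [  3.6 -37.4   3.1] [ 3.7 39.2  3.1]
```

The tool is centred on the block to within 1 mm, so I'll close the gripper.

```bash
python3 -m pendant '[{"dp":[0,0.0005,0.001],"turn":[0,0,0],"claw":0.0},{"dp":[0,0.0005,0.001],"turn":[0,0,0],"claw":0.0},{"dp":[0,0.0005,0.001],"turn":[0,0,0],"claw":0.0},{"dp":[0,0.0005,0.001],"turn":[0,0,0],"claw":0.0},{"dp":[0,0.0005,0.001],"turn":[0,0,0],"claw":0.0},{"dp":[0,0.0005,0.001],"turn":[0,0,0],"claw":0.0}]'
```

```text
t: 5.2
ee_pos: [598.8, -254.4, 43.0]
orientation: [-0.964, -2.99, 0.0]
ft_force: [0.1, 0.5, -0.8]
width: 43.3
```

```bash
python3 -m pendant '[{"dp":[0,0,0],"turn":[0,0,0],"claw":0.0},{"dp":[0,0,0],"turn":[0,0,0],"claw":0.0},{"dp":[0,0,0],"turn":[0,0,0],"claw":0.0},{"dp":[0,0,0],"turn":[0,0,0],"claw":0.0}]'
```

```text
t: 5.6
ee_pos: [598.7, -254.5, 43.0]
orientation: [-0.964, -2.99, 0.0]
ft_force: [0.4, -0.4, -0.4]
width: 34.0
```

```bash
cat > tgt.py <<'E'
from fit import frame
from h import *
import sys
def target(h,rel=0,m=None,off=(0.3,0,38),dx=0,dy=0):
    m=np.load("mod2.npy") if m is None else m
    o,F=frame(m); X,Y,Z=F.as_matrix().T
    Rr=F*R.from_euler('z',rel,degrees=True)
    x,y,z=Rr.as_matrix().T
    T=R.from_matrix(np.c_[-x,y,-z])
    foot=o+h*Z+dx*X+dy*Y
    return foot-T.apply(off),T
def delta(h,rel=0,**k):
    p,M,o=tcp(); P,T=target(h,rel,**k)
    return (P-p).round(1),(T*M.inv()).as_rotvec().round(4),P.round(1)
E
python3 -c "
from tgt import *
print(delta(80)); print(delta(40))"
python3 -m pendant '[{"dp":[0,0,0.05],"turn":[0,0,0],"claw":0.0},{"dp":[0,0,0.1],"turn":[0,0,0],"claw":0.0},{"dp":[0,0,0.15],"turn":[0,0,0],"claw":0.0},{"dp":[0,0,0.2],"turn":[0,0,0],"claw":0.0},{"dp":[0,0,0.2],"turn":[0,0,0],"claw":0.0}]'
python3 -c "
from tgt import *
print(delta(80)); print(delta(40)); print(tcp()[2]['qpos'])"
```

```text
(array([-58. , 273.8, 140.3]), array([-0.1719, -0.4049,  0.437 ]), array([540.8,  19.4, 183.3]))
(array([-41.3, 270.8, 104.1]), array([-0.1719, -0.4049,  0.437 ]), array([557.4,  16.4, 147.1]))
t: 6.2
ee_pos: [602.4, -256.0, 251.0]
orientation: [0.96, 2.978, -0.002]
ft_force: [0.2, -0.2, -2.2]
width: 33.6
(array([-58.1, 273.8, -60.5]), array([-0.1717, -0.4031,  0.437 ]), array([540.8,  19.4, 183.3]))
(array([-41.5, 270.8, -96.7]), array([-0.1717, -0.4031,  0.437 ]), array([557.4,  16.4, 147.1]))
[-4.20036659e-01  4.38471669e-01  1.55303443e+00  8.76956981e-05
  1.14834186e+00 -1.36710122e+00]
```

```bash
python3 -m pendant '[{"dp":[-0.01,0.048,0],"turn":[-0.0343,-0.0806,0.0874],"claw":0.0},{"dp":[-0.02,0.096,0],"turn":[-0.0687,-0.1612,0.1748],"claw":0.0},{"dp":[-0.03,0.144,0],"turn":[-0.103,-0.2419,0.2622],"claw":0.0},{"dp":[-0.04,0.19,0],"turn":[-0.1374,-0.3225,0.3496],"claw":0.0},{"dp":[-0.05,0.235,0],"turn":[-0.1717,-0.4031,0.437],"claw":0.0},{"dp":[-0.0575,0.274,-0.03],"turn":[-0.1717,-0.4031,0.437],"claw":0.0},{"dp":[-0.0575,0.274,-0.06],"turn":[-0.1717,-0.4031,0.437],"claw":0.0},{"dp":[-0.0575,0.274,-0.06],"turn":[-0.1717,-0.4031,0.437],"claw":0.0}]'
python3 -c "
from tgt import *
print(delta(80)); print(delta(40)); print(tcp()[2]['qpos'].round(3))
import pickle
for n in ('side','top','wrist'):
    d=get(n); pickle.dump(d,open(n+'7.pkl','wb'))
    if n=='side': crop(d,190,110,330,230,5.5,'s7')
    if n=='top': crop(d,130,110,290,250,5,'t7')
    if n=='wrist': crop(d,0,0,560,420,1.4,'w7')
"
```

```text
t: 7.1
ee_pos: [536.1, 20.6, 177.1]
orientation: [0.239, 2.71, -0.056]
ft_force: [-0.1, 0.3, -2.3]
width: 33.7
(array([0.8, 0. , 2.1]), array([ 0.0005, -0.0064,  0.0001]), array([540.8,  19.4, 183.3]))
(array([ 17.4,  -3. , -34.2]), array([ 0.0005, -0.0064,  0.0001]), array([557.4,  16.4, 147.1]))
[ 0.075  0.229  2.129 -0.29   0.381 -1.069]
```

View pics/s7.png

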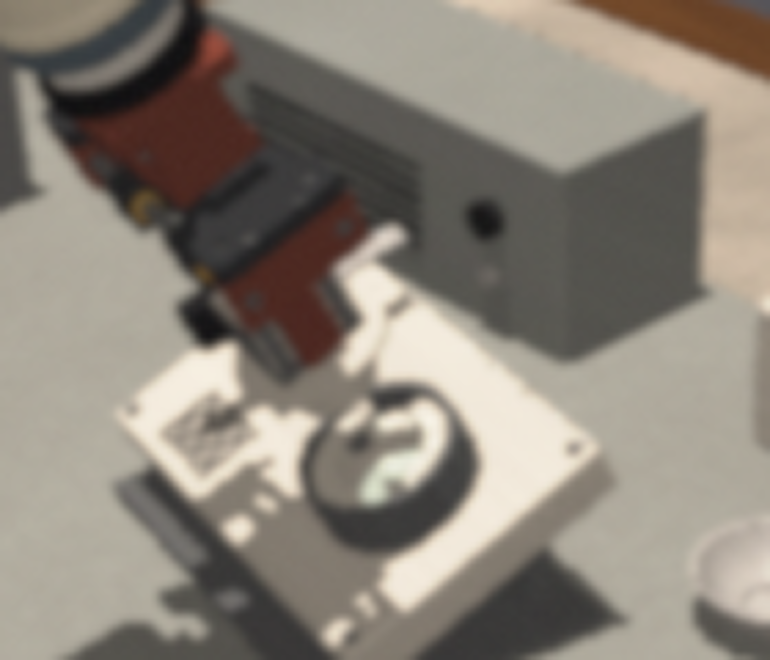

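View pics/w7.png

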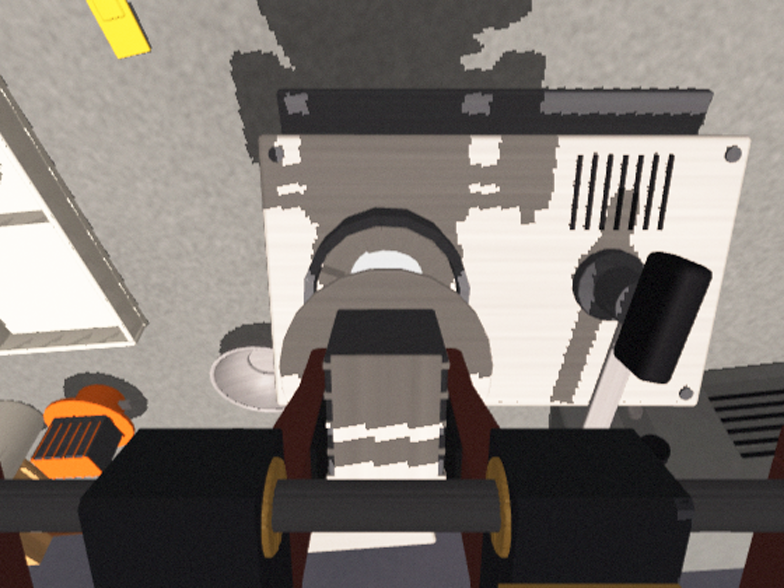

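View pics/t7.png

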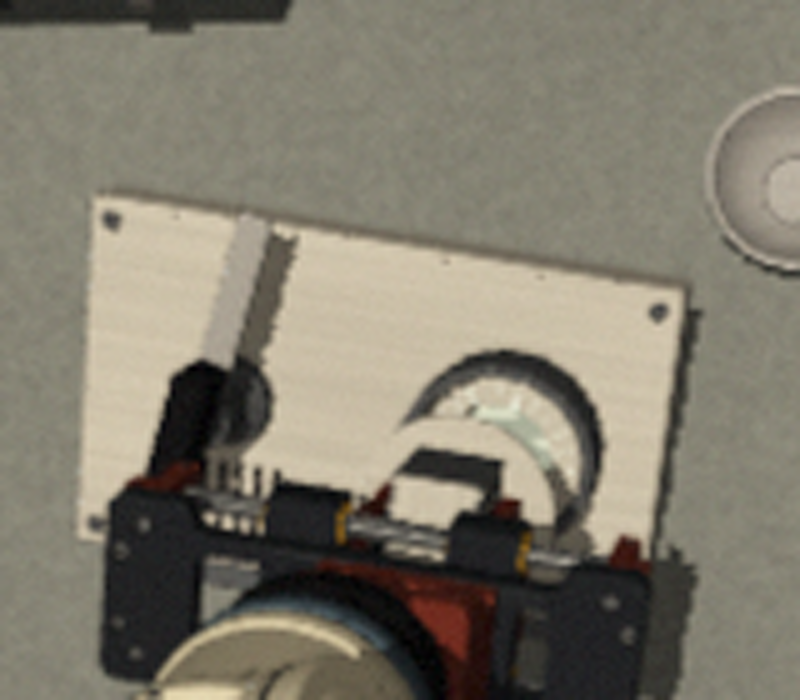

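The wrist view looks down onto the collar. The lamp's flange spans columns 280 to 492, and the rim arc behind it peaks at (383,208). The slab's lower corners are at (260,137) and (750,137). I'll measure the rim relative to the lamp in this picture, since that cancels the calibration error.

```bash
python3 -c "
import pickle
from h import *
w=pickle.load(open('wrist7.pkl','rb'))
crop(w,195,140,355,260,5,'w7c'); crop(w,175,85,305,165,6,'w7d'); crop(w,420,80,560,300,2.7,'w7e')
from tgt import *
m=np.load('mod2.npy');o,M=frame(m);off=np.array([m[4],m[5],0])
print(proj(w,o+M.apply(np.array([(80,130,0),(80,-130,0),(-80,-130,0),(-80,130,0)])+off)).round(1))
"
```

```text
[[496.4 288.8]
 [198.2 288.7]
 [184.5  96.5]
 [535.6  96.5]]
```

View pics/w7c.png

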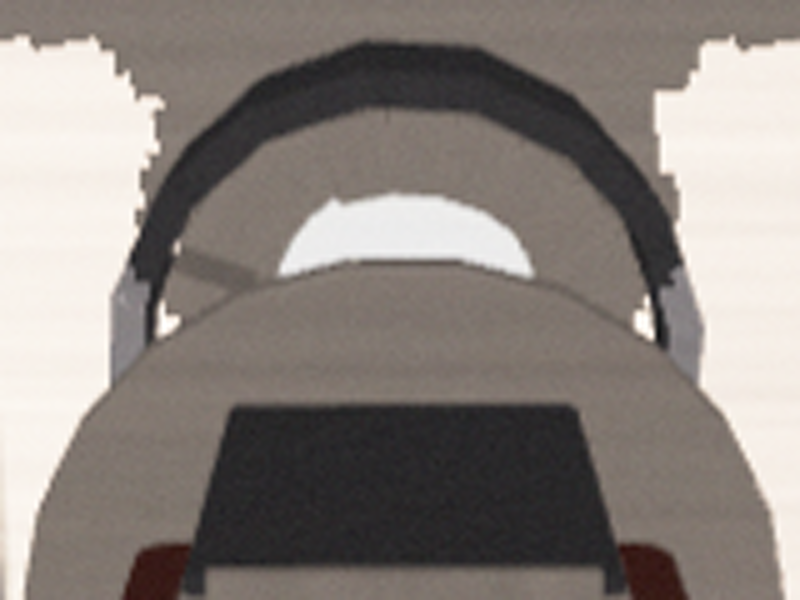

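View pics/w7d.png

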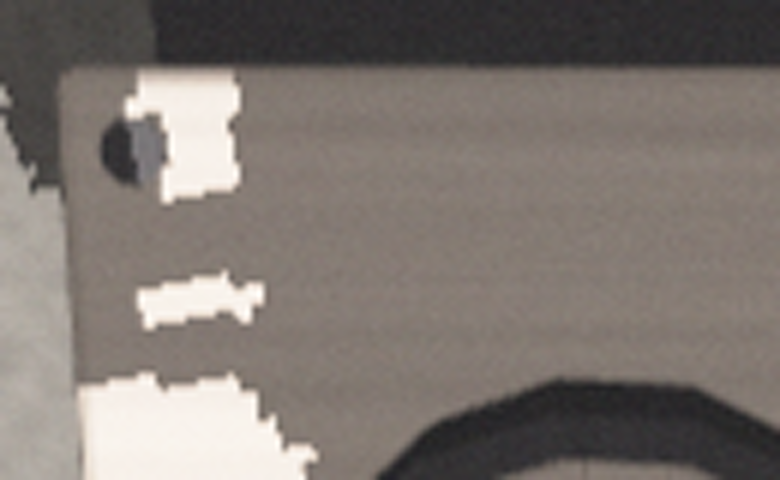

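View pics/w7e.png

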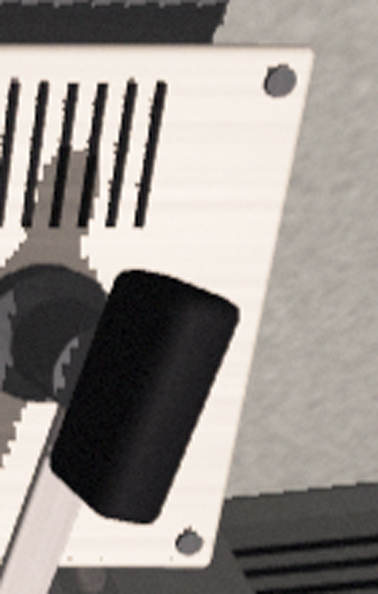

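```bash
python3 -c "
import pickle
from tgt import *
from scipy.optimize import least_squares
w=pickle.load(open('wrist7.pkl','rb'))
m=np.load('mod2.npy');o,M=frame(m)
a=np.linspace(0,2*np.pi,180)
def ext(o,M,h,r):
    q=proj(w,o+M.apply(np.c_[r*np.cos(a),r*np.sin(a),h+0*a]));q=(q-[195,140]+.5)*5-.5
    return [q[:,0].min(),q[:,0].max(),q[:,1].min(),q[:,1].max()]
print('rim outer pred',np.round(ext(o,M,31,42)),'obs 112 703 40');print('rim inner',np.round(ext(o,M,31,37)),'obs 157 660 105')
p,T,_=tcp(); print(p)
foot=p+T.apply([.3,0,38]); L=R.from_matrix(T.as_matrix()@np.diag([-1,1,-1]))
print('flange top',np.round(ext(foot,L,34,39)),'bot',np.round(ext(foot,L,30,39)), 'obs 22 782 259')
q=lambda P:(proj(w,foot+L.apply(P))-[195,140]+.5)*5-.5
print('block',np.round(q(np.array([(-25,-17,75),(-25,17,75),(-25,-17,34),(-25,17,34)]))),'obs 185,567 623,567 232,406 577,406')
np.set_printoptions(suppress=True);print(delta(80))
"
```

```text
rim outer pred [111. 692.  78. 631.] obs 112 703 40
rim inner [146. 657. 114. 601.] obs 157 660 105
[541.82691446  18.93902527 183.88597181]
flange top [ 10. 784. 256. 960.] bot [ 19. 776. 246. 938.] obs 22 782 259
block [[169. 571.]
 [621. 572.]
 [222. 396.]
 [572. 397.]] obs 185,567 623,567 232,406 577,406
(array([-1.1,  0.4, -0.6]), array([-0.0001, -0.0003,  0.0014]), array([540.8,  19.4, 183.3]))
```

```bash
python3 -c "
import pickle
from tgt import *
d=get('wrist');d=get('wrist');p,T,_=tcp();d=get('wrist');pickle.dump((d,p,T.as_rotvec()),open('w8.pkl','wb'))
print(delta(80)); crop(d,195,140,355,260,5,'w8c')
"
```

```text
(array([-0.6, -0.1,  0.1]), array([ 0.    , -0.0015,  0.0004]), array([540.8,  19.4, 183.3]))
```

View pics/w8c.png

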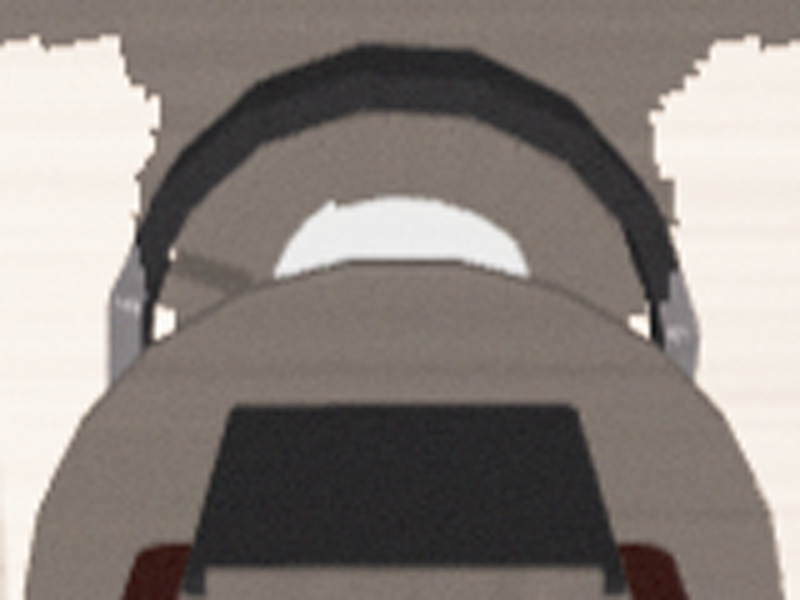

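```bash
cat > cmp.py <<'E'
import pickle
from tgt import *
w,p,T=pickle.load(open('w8.pkl','rb'));T=R.from_rotvec(T)
m=np.load('mod2.npy');o,M=frame(m)
a=np.linspace(0,2*np.pi,180)
def ext(o,M,h,r):
    q=proj(w,o+M.apply(np.c_[r*np.cos(a),r*np.sin(a),h+0*a]));q=(q-[195,140]+.5)*5-.5
    return np.round([q[:,0].min(),q[:,0].max(),q[:,1].min(),q[:,1].max()])
print('rim outer',ext(o,M,31,42),'inner',ext(o,M,31,37),'base',ext(o,M,0,42),'window',ext(o,M,0,18.5))
foot=p+T.apply([.3,0,38]); L=R.from_matrix(T.as_matrix()@np.diag([-1,1,-1]))
print('flange top',ext(foot,L,34,39),'bot',ext(foot,L,30,39))
q=lambda P:(proj(w,foot+L.apply(P))-[195,140]+.5)*5-.5
print('block',np.round(q(np.array([(-25,-17,75),(-25,17,75),(-25,-17,34),(-25,17,34)]))))
E
python3 cmp.py
```

```text
rim outer [108. 688.  81. 633.] inner [143. 653. 117. 603.] base [139. 659.  51. 551.] window [284. 513. 199. 419.]
flange top [ 10. 782. 253. 956.] bot [ 18. 774. 243. 934.]
block [[168. 568.]
 [619. 568.]
 [221. 393.]
 [571. 393.]]
```

```bash
python3 -m pendant '[{"dp":[0.0095,-0.0018,-0.0228],"turn":[0,0,0],"claw":0.0},{"dp":[0.0193,-0.0036,-0.0456],"turn":[0,0,0],"claw":0.0},{"dp":[0.0193,-0.0036,-0.0456],"turn":[0,0,0],"claw":0.0},{"dp":[0.0193,-0.0036,-0.0456],"turn":[0,0,0],"claw":0.0},{"dp":[0.0193,-0.0036,-0.0456],"turn":[0,0,0],"claw":0.0}]'
python3 -c "
import pickle
from tgt import *
d=get('side');crop(d,190,110,330,230,5.5,'s9');d=get('top');crop(d,130,110,290,250,5,'t9');d=get('wrist');p,T,_=tcp();pickle.dump((d,p,T.as_rotvec()),open('w8.pkl','wb'))
print(delta(30,dx=-1)); crop(d,195,140,355,260,5,'w9c')
";python3 cmp.py
```

```text
t: 8.4
ee_pos: [560.6, 16.1, 138.2]
orientation: [0.243, 2.697, -0.054]
ft_force: [-0.1, 0.1, -2.1]
width: 34.3
(array([-0.1, -0.3, -0.6]), array([-0.    , -0.0005,  0.0001]), array([560.7,  15.8, 137.6]))
rim outer [ 42. 747. 159. 815.] inner [ 84. 705. 202. 780.] base [ 86. 706. 112. 697.] window [259. 532. 288. 545.]
flange top [ 10. 781. 252. 955.] bot [ 18. 774. 242. 932.]
block [[168. 566.]
 [619. 566.]
 [221. 392.]
 [571. 392.]]
```

View pics/w9c.png

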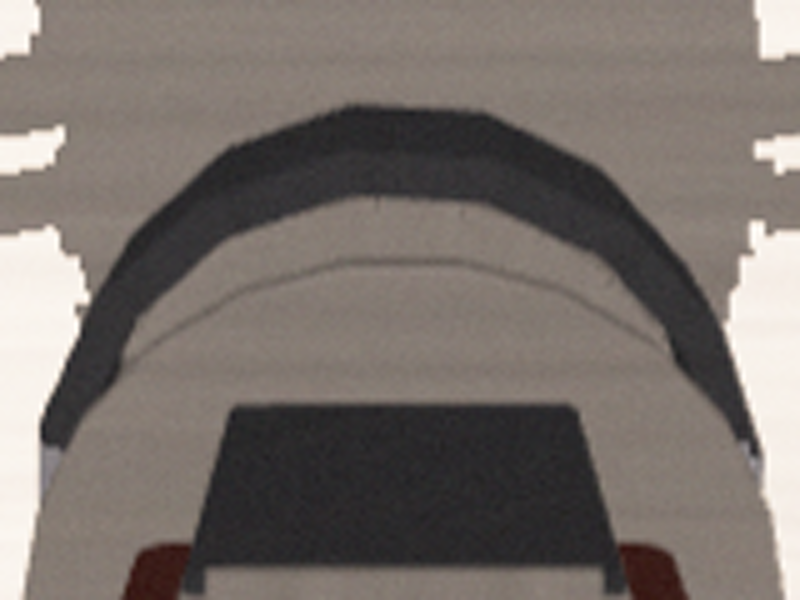

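View pics/s9.png

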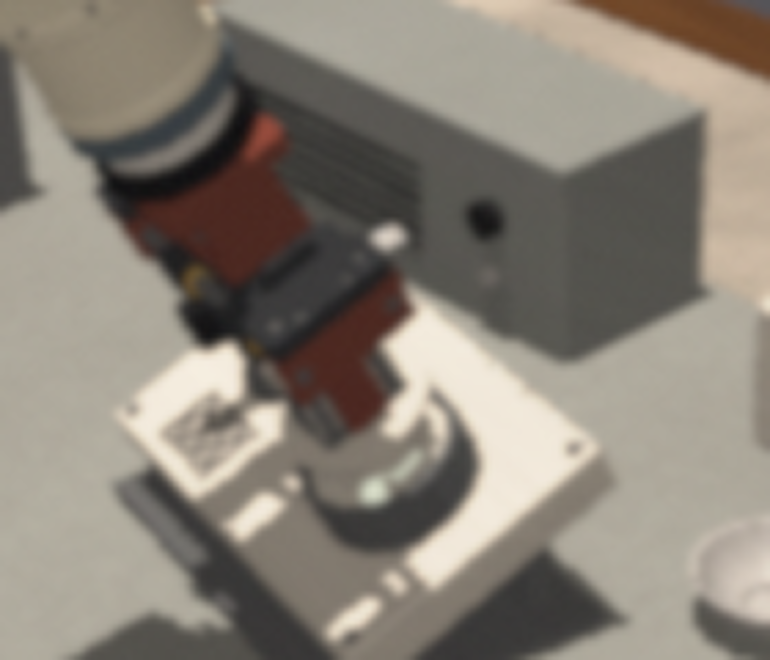

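View pics/t9.png

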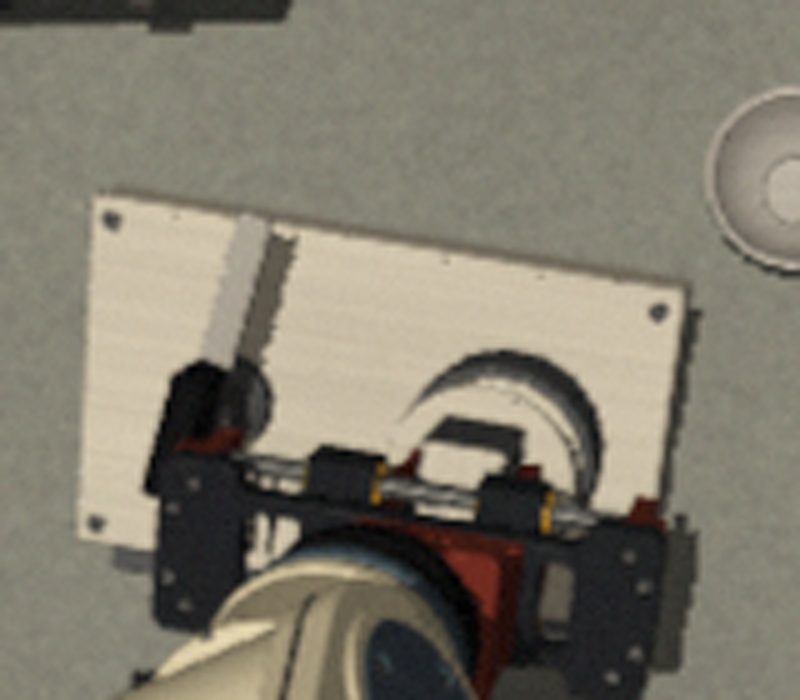

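```bash
python3 -m pendant '[{"dp":[0.0015,-0.0006,-0.005],"turn":[0,0,0],"claw":0.0},{"dp":[0.0036,-0.001,-0.0099],"turn":[0,0,0],"claw":0.0},{"dp":[0.0036,-0.001,-0.0099],"turn":[0,0,0],"claw":0.0},{"dp":[0.0036,-0.001,-0.0099],"turn":[0,0,0],"claw":0.0},{"dp":[0.0036,-0.001,-0.0099],"turn":[0,0,0],"claw":0.0}]'
cat >> tgt.py <<'E'
def st(n=3,**k):
    F=frame(np.load("mod2.npy"))[1]
    f=[];mo=[]
    for i in range(n):
        get("top");o=ctrl.get_obs();f.append(o["ft_force"]);mo.append(o["moment"])
    p,M,o=tcp(); port=np.load("mod2.npy")[:3]
    foot=p+M.apply([-.7,0,38]); rel=F.inv()*M
    x=rel.as_matrix()[:,0]; 
    print("F port",F.inv().apply(np.mean(f,0)).round(2),"M",F.inv().apply(np.mean(mo,0)).round(3),"foot",F.inv().apply(foot-port).round(2),"rel",np.degrees(np.arctan2(-x[1],-x[0])).round(1),"tilt",rel.as_matrix()[:,2].round(3),"q6",o["qpos"][5].round(2),"t",o["t"],"w",o["width"].round(1))
E
python3 -c "
from tgt import *
st()"
```

```text
t: 9.25
ee_pos: [564.5, 14.9, 128.1]
orientation: [0.243, 2.696, -0.054]
ft_force: [-5.6, -0.5, 10.0]
width: 34.4Traceback (most recent call last):
  File "<string>", line 3, in <module>
    st()
    ~~^^
  File "tgt.py", line 23, in st
    print("F port",F.inv().apply(np.mean(f,0)).round(2),"M",F.inv().apply(np.mean(mo,0)).round(3),"foot",F.inv().apply(foot-port).round(2),"rel",np.degrees(np.arctan2(-x[1],-x[0])).round(1),"tilt",rel.as_matrix()[:,2].round(3),"q6",o["qpos"][5].round(2),"t",o["t"],"w",o["width"].round(1))
                                                                                                                                                                                                                                                                             ^^^^^^^^^^^^^^^^
AttributeError: 'float' object has no attribute 'round'
```

```bash
sed -i 's/o\["width"\].round(1)/round(float(o["width"]),1)/' tgt.py; python3 -c "
from tgt import *
st()
d=get('side');crop(d,190,110,330,230,5.5,'s10');d=get('wrist');crop(d,195,140,355,260,5,'w10c')"
```

```text
F port [-0.9  -1.39 11.77] M [-0.261  0.364  0.07 ] foot [-0.46 -0.22 19.68] rel 0.0 tilt [-0.001 -0.    -1.   ] q6 -0.96 t 9.75 w 34.1
```

View pics/w10c.png

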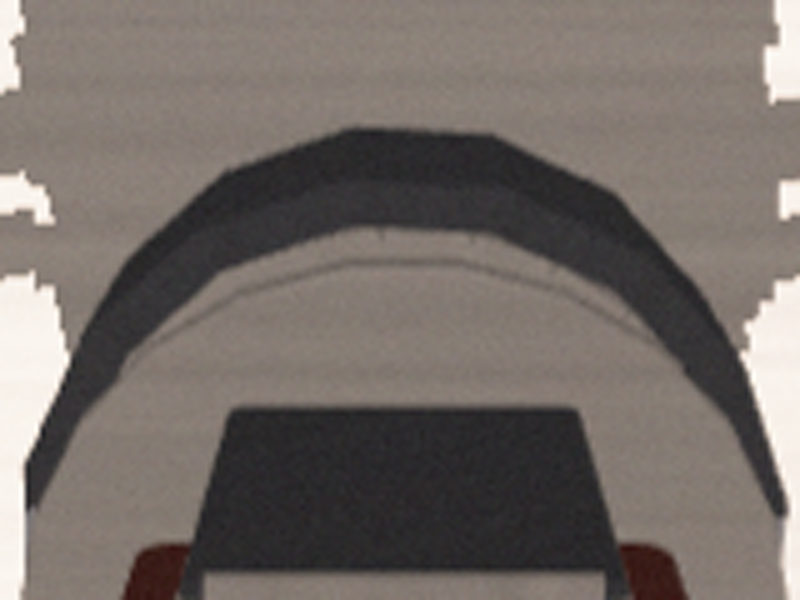

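View pics/s10.png

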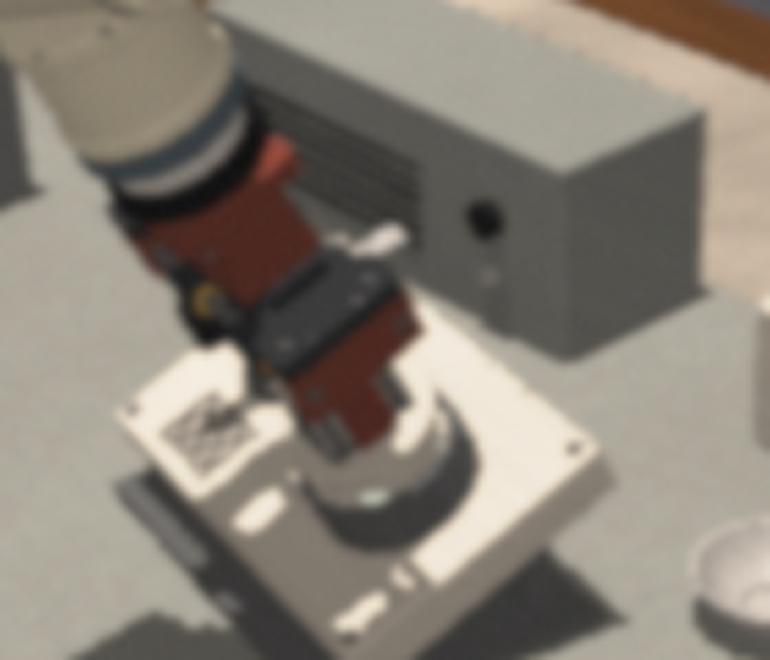

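```bash
python3 -m pendant '[{"dp":[0,0,0],"turn":[0,0,0],"claw":0.045},{"dp":[0,0,0],"turn":[0,0,0],"claw":0.045},{"dp":[0,0,0],"turn":[0,0,0],"claw":0.045},{"dp":[0,0,0],"turn":[0,0,0],"claw":0.045}]'
python3 -c "
from tgt import *
st(2)
d=get('side');crop(d,190,110,330,230,5.5,'s11');d=get('wrist');crop(d,195,140,355,260,5,'w11c')"
```

```text
t: 10.25
ee_pos: [564.3, 15.0, 127.3]
orientation: [0.243, 2.697, -0.054]
ft_force: [-0.3, 0.6, 0.6]
width: 45.2
F port [ 0.4   0.08 -0.12] M [0.01  0.169 0.019] foot [-1.1  -0.15 19.25] rel 0.0 tilt [-0.002 -0.    -1.   ] q6 -0.96 t 10.45 w 45.2
```

View pics/w11c.png

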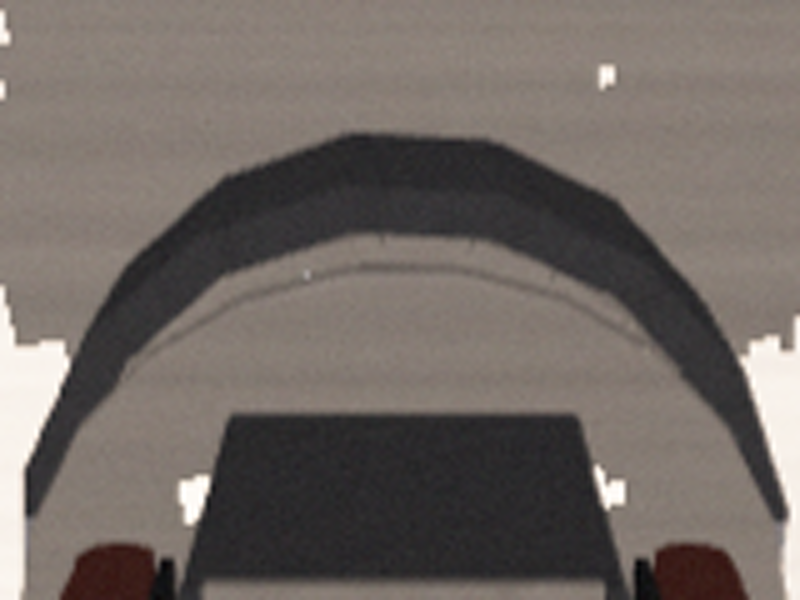

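View pics/s11.png

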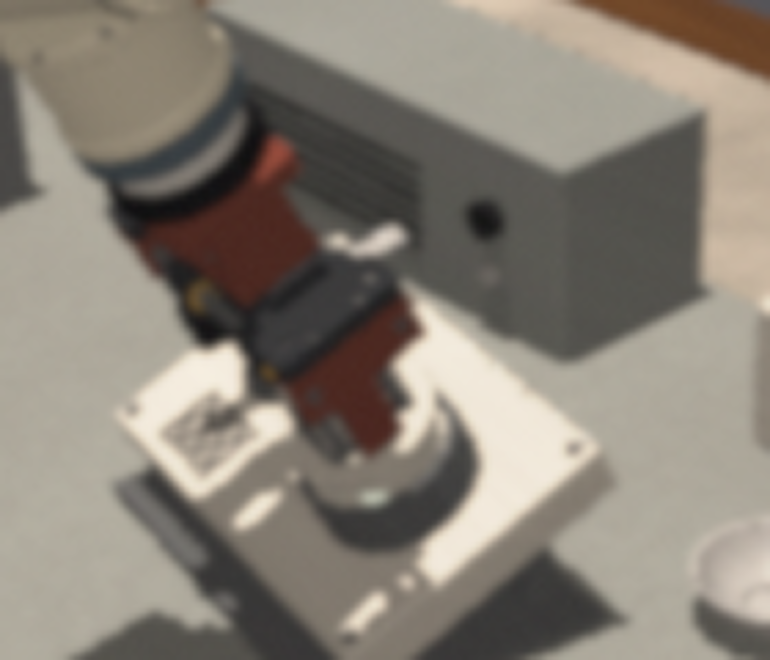

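The lamp stays put with the jaws open, upright in the collar, with the flange clear above the rim. So it's standing on the ledges. I'll regrip it and turn counter-clockwise.

```bash
python3 -m pendant '[{"dp":[0,0,0],"turn":[0,0,0],"claw":0},{"dp":[0,0,0],"turn":[0,0,0],"claw":0},{"dp":[0,0,0],"turn":[0,0,0],"claw":0},{"dp":[0,0,0],"turn":[0,0,0],"claw":0},{"dp":[0,0,0],"turn":[0,0,0],"claw":0}]'
python3 -c "
from tgt import *
st(2)"
python3 -m pendant '[{"dp":[0,0,0],"turn":[-0.0532,0.0097,0.116],"claw":0},{"dp":[0,0,0],"turn":[-0.1064,0.0194,0.232],"claw":0},{"dp":[0,0,0],"turn":[-0.1064,0.0194,0.232],"claw":0}]'
python3 -c "
from tgt import *
st(2)"
```

```text
t: 11.05
ee_pos: [564.1, 15.0, 127.5]
orientation: [0.243, 2.697, -0.054]
ft_force: [0.8, -0.3, 0.0]
width: 33.8
F port [-0.08  0.39  0.12] M [ 0.017  0.199 -0.023] foot [-1.1  -0.17 19.35] rel 0.0 tilt [-0.002 -0.    -1.   ] q6 -0.96 t 11.25 w 34.1
t: 11.55
ee_pos: [563.8, 14.9, 127.3]
orientation: [-0.105, 2.713, -0.131]
ft_force: [-2.1, 0.4, 0.4]
width: 33.8
F port [-1.44  0.08  1.63] M [0.    0.502 0.015] foot [-1.54 -0.16 19.32] rel 14.5 tilt [-0.002 -0.001 -1.   ] q6 -1.21 t 11.75 w 33.9
```

```bash
python3 -m pendant '[{"dp":[0.0003,0,-0.0006],"turn":[-0.0535,0.0098,0.1168],"claw":0},{"dp":[0.0003,0,-0.0006],"turn":[-0.107,0.0195,0.2335],"claw":0},{"dp":[0.0003,0,-0.0006],"turn":[-0.1605,0.0293,0.35],"claw":0},{"dp":[0.0003,0,-0.0006],"turn":[-0.214,0.039,0.467],"claw":0},{"dp":[0.0003,0,-0.0006],"turn":[-0.214,0.039,0.467],"claw":0}]'
python3 -c "
from tgt import *
st(2)"
```

```text
t: 12.25
ee_pos: [564.3, 14.9, 126.6]
orientation: [-0.798, 2.624, -0.279]
ft_force: [-0.1, -0.0, -2.7]
width: 34.1
F port [-1.4   0.22 -2.65] M [ 0.061  0.42  -0.023] foot [-1.38  0.3  18.55] rel 44.0 tilt [-0.001 -0.001 -1.   ] q6 -1.72 t 12.45 w 34.0
```

```bash
python3 -m pendant '[{"dp":[0.0012,-0.0002,-0.0027],"turn":[0,0,0],"claw":0},{"dp":[0.0025,-0.0005,-0.0054],"turn":[0,0,0],"claw":0},{"dp":[0.0037,-0.0007,-0.0081],"turn":[0,0,0],"claw":0},{"dp":[0.0037,-0.0007,-0.0081],"turn":[0,0,0],"claw":0},{"dp":[0.0037,-0.0007,-0.0081],"turn":[0,0,0],"claw":0}]'
python3 -c "
from tgt import *
st(3)"
```

```text
t: 12.95
ee_pos: [568.1, 14.2, 118.6]
orientation: [-0.799, 2.623, -0.279]
ft_force: [0.0, -0.4, -2.3]
width: 33.5
F port [-0.91 -0.32 -2.5 ] M [ 0.038  0.418 -0.013] foot [-1.21  0.31  9.82] rel 44.2 tilt [-0.001 -0.001 -1.   ] q6 -1.7 t 13.2 w 34.1
```

```bash
python3 -m pendant '[{"dp":[0.0005,-0.0001,-0.0011],"turn":[0,0,0],"claw":0},{"dp":[0.0005,-0.0001,-0.0011],"turn":[0,0,0],"claw":0},{"dp":[0.0005,-0.0001,-0.0011],"turn":[0,0,0],"claw":0}]'
python3 -c "
from tgt import *
st(3)"
```

```text
t: 13.5
ee_pos: [568.7, 14.2, 118.0]
orientation: [-0.799, 2.622, -0.279]
ft_force: [-3.2, 1.7, 4.1]
width: 33.5
F port [-1.77 -0.11  7.31] M [ 0.013  0.625 -0.039] foot [-1.13  0.34  8.77] rel 44.2 tilt [-0.001 -0.001 -1.   ] q6 -1.7 t 13.75 w 34.1
```

```bash
python3 -m pendant '[{"dp":[0.0002,0,-0.0004],"turn":[0.0605,-0.011,-0.1318],"claw":0},{"dp":[0.0004,-0.0001,-0.0008],"turn":[0.121,-0.022,-0.2636],"claw":0},{"dp":[0.0005,-0.0001,-0.0011],"turn":[0.1814,-0.033,-0.3954],"claw":0},{"dp":[0.0005,-0.0001,-0.0011],"turn":[0.1814,-0.033,-0.3954],"claw":0}]'
python3 -c "
from tgt import *
st(3)"
```

```text
t: 14.15
ee_pos: [569.6, 14.2, 118.2]
orientation: [-0.204, 2.707, -0.152]
ft_force: [-11.7, 2.5, 20.7]
width: 33.8
F port [-1.96 -0.32 24.43] M [ 0.003  0.752 -0.382] foot [0.   0.33 8.6 ] rel 19.1 tilt [ 0.001 -0.    -1.   ] q6 -1.26 t 14.4 w 34.0
```

```bash
python3 -m pendant '[{"dp":[-0.0003,0.0001,0.0007],"turn":[0,0,0],"claw":0},{"dp":[-0.0003,0.0001,0.0007],"turn":[0.0605,-0.011,-0.1318],"claw":0},{"dp":[-0.0003,0.0001,0.0007],"turn":[0.121,-0.022,-0.2636],"claw":0},{"dp":[-0.0003,0.0001,0.0007],"turn":[0.121,-0.022,-0.2636],"claw":0}]'
python3 -c "
from tgt import *
st(3)
d=get('wrist');crop(d,195,140,355,260,5,'w12c')"
```

```text
t: 14.8
ee_pos: [569.0, 14.1, 117.2]
orientation: [0.185, 2.702, -0.067]
ft_force: [-0.8, -0.6, -1.2]
width: 33.7
F port [-0.96 -0.11 -0.56] M [-0.026  0.339 -0.026] foot [-1.06 -0.13  7.97] rel 2.6 tilt [-0.002 -0.    -1.   ] q6 -0.98 t 15.05 w 34.0
```

View pics/w12c.png

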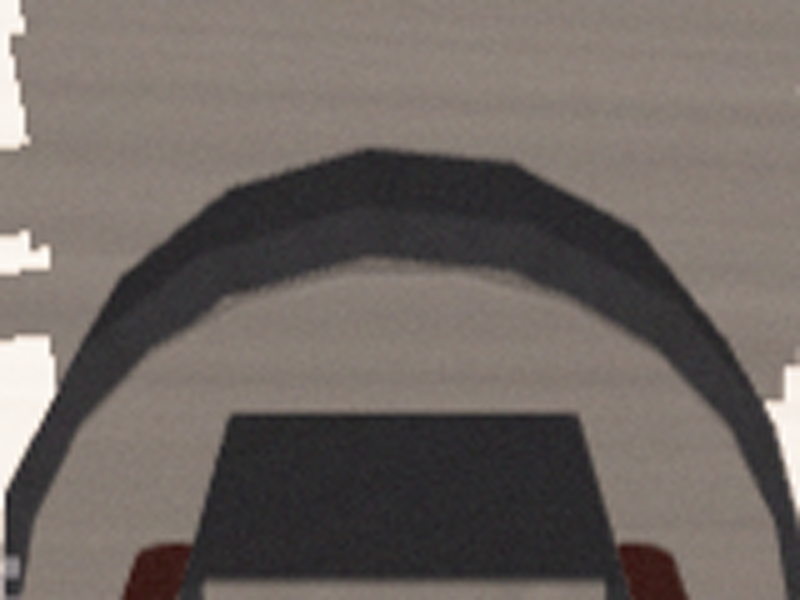

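```bash
python3 -m pendant '[{"dp":[0.0002,0,-0.0004],"turn":[0.0605,-0.011,-0.1318],"claw":0},{"dp":[0.0004,-0.0001,-0.0008],"turn":[0.121,-0.022,-0.2636],"claw":0},{"dp":[0.0005,-0.0001,-0.0011],"turn":[0.1814,-0.033,-0.3954],"claw":0},{"dp":[0.0005,-0.0001,-0.0011],"turn":[0.1814,-0.033,-0.3954],"claw":0}]'
python3 -c "
from tgt import *
st(3)"
```

```text
t: 15.5
ee_pos: [569.2, 14.1, 115.9]
orientation: [0.764, 2.599, 0.064]
ft_force: [-0.5, -0.8, -3.1]
width: 34.0
F port [-1.58 -0.31 -2.31] M [-0.037  0.4    0.009] foot [-1.2  -0.37  6.83] rel -22.3 tilt [-0.002  0.001 -1.   ] q6 -0.54 t 15.75 w 34.0
```

```bash
python3 -m pendant '[{"dp":[0.0004,-0.0001,-0.0009],"turn":[0.0605,-0.011,-0.1318],"claw":0},{"dp":[0.0006,-0.0001,-0.0014],"turn":[0.121,-0.022,-0.2636],"claw":0},{"dp":[0.0009,-0.0001,-0.0019],"turn":[0.1814,-0.033,-0.3954],"claw":0},{"dp":[0.0009,-0.0001,-0.0019],"turn":[0.1814,-0.033,-0.3954],"claw":0}]'
python3 -c "
from tgt import *
st(3)"
```

```text
t: 16.15
ee_pos: [570.1, 13.9, 114.3]
orientation: [1.313, 2.385, 0.193]
ft_force: [-1.6, 0.9, -1.1]
width: 33.8
F port [-1.26 -0.6  -0.52] M [-0.16   0.543  0.374] foot [-1.43 -0.59  4.81] rel -47.3 tilt [-0.001  0.001 -1.   ] q6 -0.1 t 16.4 w 34.0
```

```bash
python3 -m pendant '[{"dp":[0.0003,0,-0.0007],"turn":[0.0363,-0.0066,-0.0791],"claw":0},{"dp":[0.0005,-0.0001,-0.001],"turn":[0.0726,-0.0132,-0.1582],"claw":0},{"dp":[0.0005,-0.0001,-0.001],"turn":[0.0726,-0.0132,-0.1582],"claw":0}]'
python3 -c "
from tgt import *
st(3)"
```

```text
t: 16.7
ee_pos: [570.3, 14.1, 114.0]
orientation: [1.52, 2.27, 0.243]
ft_force: [-9.3, 2.4, 11.8]
width: 36.3
F port [-3.63 -0.   13.95] M [-0.086  0.897  1.07 ] foot [-1.46 -0.48  4.44] rel -57.2 tilt [-0.     0.001 -1.   ] q6 0.08 t 16.95 w 36.5
```

```bash
python3 -m pendant '[{"dp":[0,0,0],"turn":[-0.0291,0.0053,0.0634],"claw":0},{"dp":[0,0,0],"turn":[-0.0291,0.0053,0.0634],"claw":0.06},{"dp":[0,0,0],"turn":[-0.0291,0.0053,0.0634],"claw":0.06},{"dp":[0,0,0],"turn":[-0.0291,0.0053,0.0634],"claw":0.06},{"dp":[0,0,0],"turn":[-0.0291,0.0053,0.0634],"claw":0.06}]'
python3 -c "
from tgt import *
st(3)
import pickle
d=get('wrist');crop(d,0,0,560,420,1.4,'w13');crop(d,185,140,375,280,4.2,'w13c')
pickle.dump(d,open('w13.pkl','wb'))
d=get('side');crop(d,190,110,330,230,5.5,'s13')"
```

```text
t: 17.45
ee_pos: [571.0, 13.8, 113.4]
orientation: [1.441, 2.316, 0.224]
ft_force: [-0.5, 0.4, 0.8]
width: 59.4
F port [ 0.15 -0.17  0.04] M [-0.069  0.194  0.06 ] foot [-1.23 -0.58  3.63] rel -53.5 tilt [-0.001  0.001 -1.   ] q6 0.01 t 17.7 w 60.6
```

View pics/w13c.png

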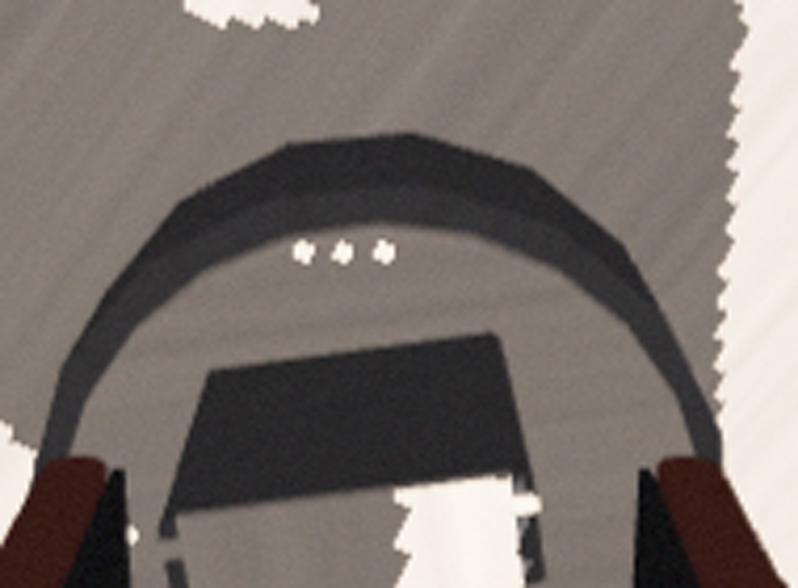

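View pics/s13.png

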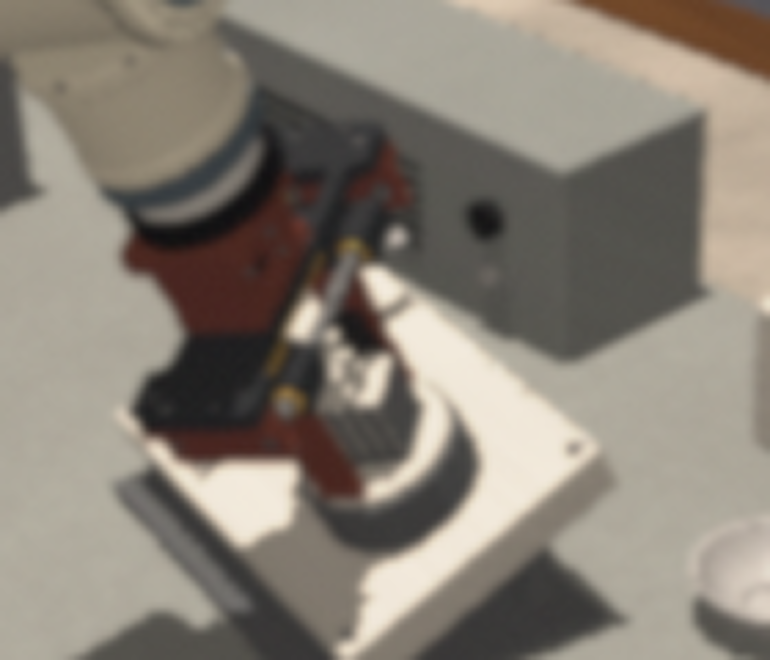

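```bash
python3 -m pendant '[{"dp":[0,0,0],"turn":[0,0,0],"claw":0.0878},{"dp":[0,0,0],"turn":[0,0,0],"claw":0.0878},{"dp":[-0.02,0.0035,0.0435],"turn":[0,0,0],"claw":0.0878},{"dp":[-0.04,0.007,0.087],"turn":[0,0,0],"claw":0.0878},{"dp":[-0.06,0.0,0.12],"turn":[0,0,0],"claw":0.0878},{"dp":[-0.09,0.0,0.14],"turn":[0,0,0],"claw":0.0878},{"dp":[-0.09,0.0,0.14],"turn":[0,0,0],"claw":0.0878}]'
python3 -c "
from tgt import *
import pickle
d=get('wrist');crop(d,0,0,560,420,1.4,'w14');pickle.dump(d,open('w14.pkl','wb'))
d=get('top');crop(d,130,110,290,250,5,'t14');pickle.dump(d,open('t14.pkl','wb'))
d=get('side');crop(d,190,120,310,240,6,'s14');pickle.dump(d,open('s14.pkl','wb'))"
```

```text
t: 18.5
ee_pos: [479.2, 13.8, 255.8]
orientation: [1.439, 2.314, 0.226]
ft_force: [-0.1, -0.3, -0.1]
width: 87.7
```

View pics/w14.png

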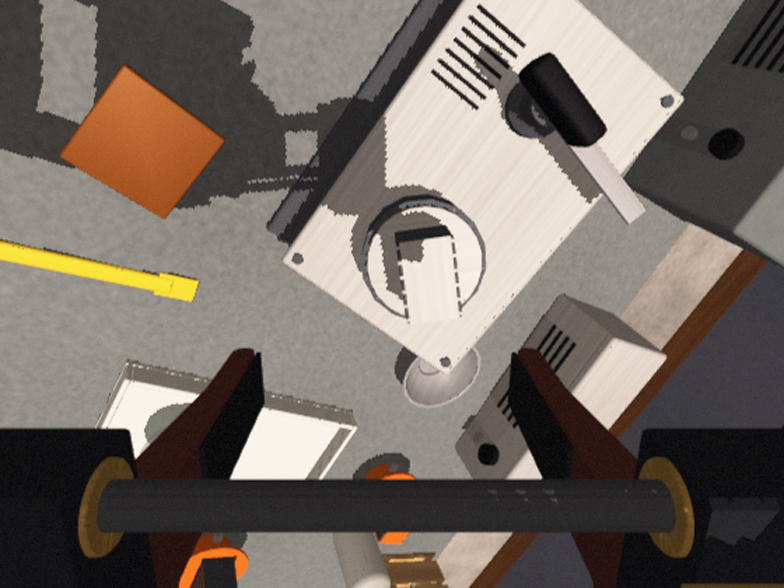

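View pics/s14.png

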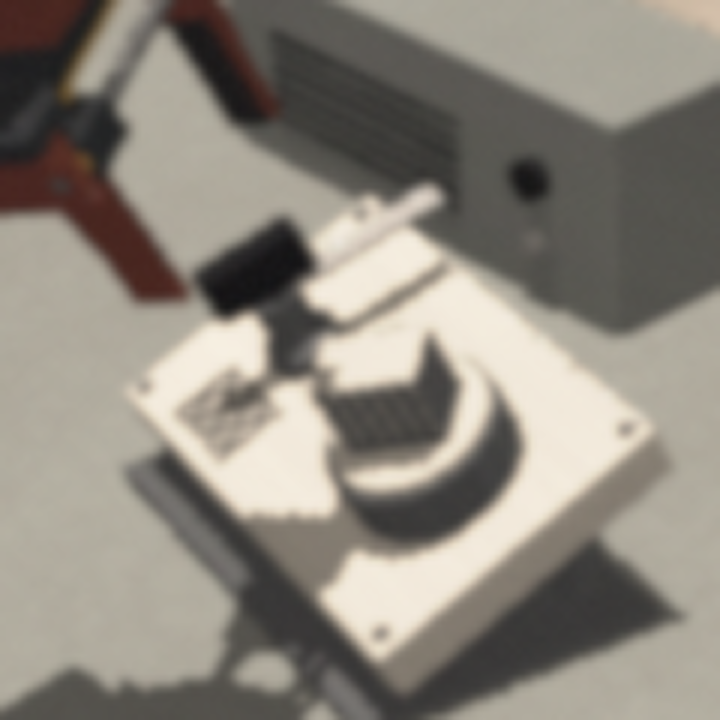

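View pics/t14.png

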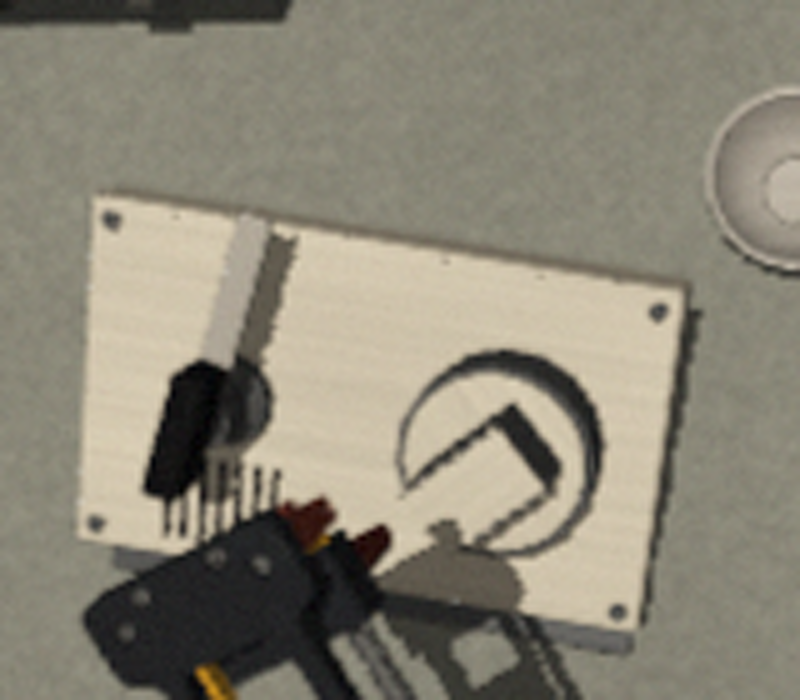

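```bash
python3 -c "
import pickle
from tgt import *
w=pickle.load(open('w14.pkl','rb'));s=pickle.load(open('s14.pkl','rb'))
crop(w,245,125,360,240,6.5,'w14c'); crop(s,235,160,300,225,11,'s14c'); crop(w,190,0,500,280,2.5,'w14m')
"
```

```text
(no output)
```

View pics/w14c.png

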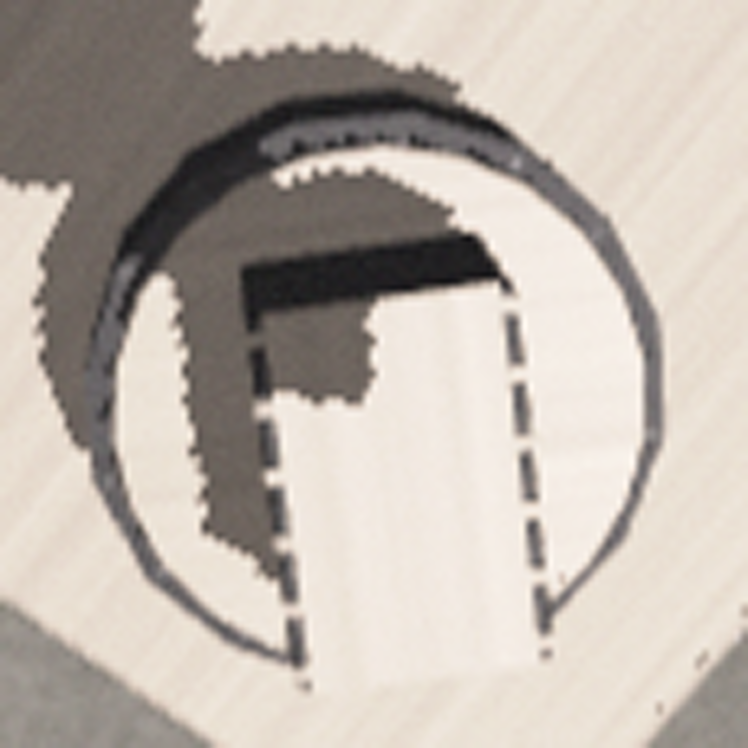

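View pics/s14c.png

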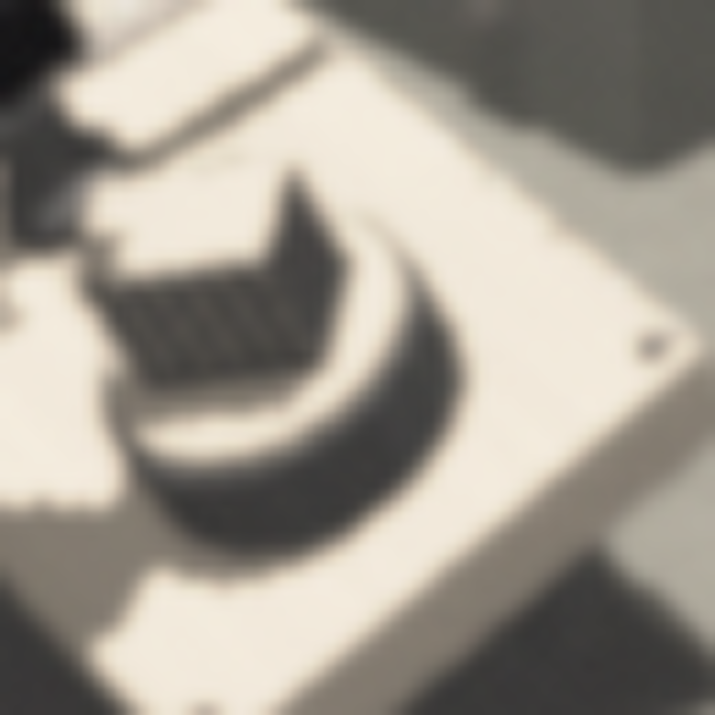

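View pics/w14m.png

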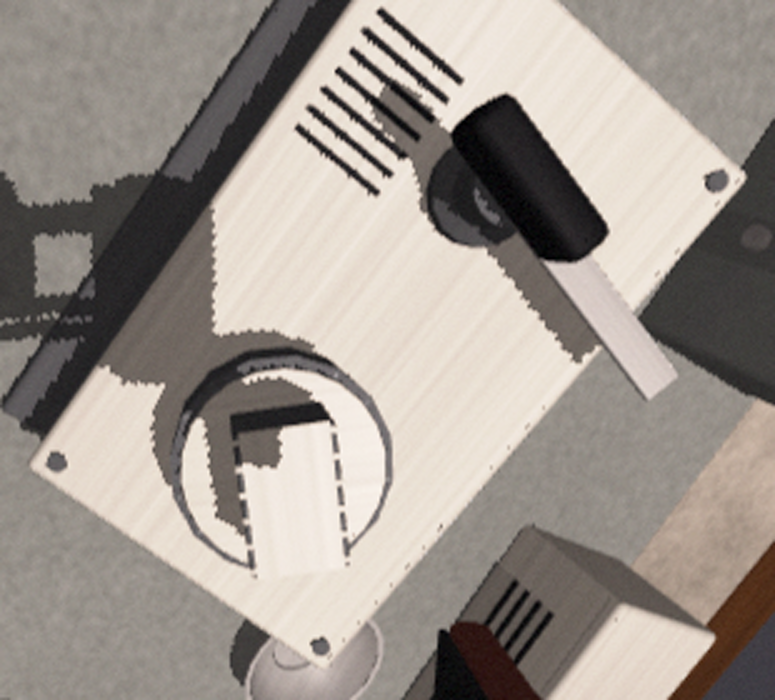

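```bash
cat > lampfit.py <<'E'
import pickle
from tgt import *
from scipy.optimize import least_squares
w=pickle.load(open('w14.pkl','rb'))
C=lambda p,sc,x0,y0:((np.array(p,float)+.5)/sc-.5+[x0,y0])
cor=np.array([C((30,466),2.5,190,0),C((330,665),2.5,190,0),C((745,178),2.5,190,0)])
sl=np.array([(-80,-130,0),(80,-130,0),(80,130,0)],float)
a=np.linspace(0,2*np.pi,180)
def ext(o,M,h,r,cx=0,cy=0):
    q=proj(w,o+M.apply(np.c_[cx+r*np.cos(a),cy+r*np.sin(a),h+0*a]));q=(q-[245,125]+.5)*6.5-.5
    return np.round([q[:,0].min(),q[:,0].max(),q[:,1].min(),q[:,1].max()],1)
m=np.load('mod2.npy')
def rs(p):
    o,M=frame(p); off=[p[4],p[5],0]
    return np.r_[(proj(w,o+M.apply(sl+off))-cor).ravel(),(ext(o,M,31,42)-[88,664,0,0])[:2]/6.5,(p-m)/[5,5,5,.02,1,1]]
g=least_squares(rs,m,diff_step=1e-4); print(g.x.round(2),rs(g.x).round(2))
for mm in (m,g.x):
    o,M=frame(mm)
    print('rim',ext(o,M,31,42),'base',ext(o,M,0,42))
    for z in (1,2.5,4): print(z,'flange top',ext(o,M,z+34,39),'bot',ext(o,M,z+30,39))
    for q in ([(250,300),(305,685)],[(505,290),(547,655)],[(250,312),(505,283)]):
        P=[]
        for u in q:
            r=ray(w,C(u,6.5,245,125)); n=M.apply([0,0,1]); P0=o+76*n; P.append(M.inv().apply(w['xyz']+r*((P0-w['xyz'])@n)/(r@n)-o))
        d=P[1]-P[0]; print(np.round(P,1).tolist(),np.degrees(np.arctan2(d[1],d[0])).round(1))
E
python3 lampfit.py
```

```text
[ 5.9057e+02  1.0060e+01  7.4890e+01 -1.8000e-01 -4.2000e-01  6.3130e+01] [-0.25 -0.24 -1.51  1.62  0.92 -1.08  1.15 -0.63  0.2  -0.09 -0.27  0.22
  0.38  0.13]
rim [ 94.2 661.4 120.5 672.8] base [102.2 624.7  96.4 608.1]
1 flange top [113.6 646.1 145.3 663.4] bot [114.5 641.1 141.6 654.4]
2.5 flange top [113.2 648.  146.7 666.8] bot [114.1 643.  143.  657.7]
4 flange top [112.9 649.9 148.1 670.2] bot [113.8 644.9 144.4 661.1]
[[-30.9, 8.0, 76.0], [6.2, -29.2, 76.0]] -45.0
[[-5.8, 28.2, 76.0], [29.4, -6.7, 76.0]] -44.7
[[-30.0, 6.8, 76.0], [-6.4, 28.9, 76.0]] 43.2
rim [ 95.5 659.9 122.6 671.9] base [103.6 623.7  98.1 607.3]
1 flange top [114.8 644.6 147.3 662.5] bot [115.7 639.7 143.6 653.6]
2.5 flange top [114.4 646.5 148.7 665.9] bot [115.3 641.5 145.  656.9]
4 flange top [114.1 648.4 150.1 669.3] bot [115.  643.4 146.4 660.2]
[[-31.1, 8.3, 76.0], [6.2, -29.3, 76.0]] -45.3
[[-5.7, 28.6, 76.0], [29.6, -6.7, 76.0]] -45.0
[[-30.1, 7.0, 76.0], [-6.3, 29.3, 76.0]] 43.0
```

```bash
python3 -c "
from tgt import *
print(delta(70,-45,off=(-.7,0,38),dx=-1.3,dy=-.5));print(delta(4.2,-45,off=(-.7,0,38),dx=-1.3,dy=-.5))"
```

```text
(array([ 62.2,   5.1, -79.3]), array([-0.0625,  0.009 ,  0.1334]), array([543.1,  19. , 173.4]))
(array([ 8.960e+01,  1.000e-01, -1.389e+02]), array([-0.0625,  0.009 ,  0.1334]), array([570.4,  14. , 113.8]))
```

```bash
python3 -m pendant '[{"dp":[0.03,0.003,-0.039],"turn":[-0.0625,0.009,0.1334],"claw":0.0878},{"dp":[0.0622,0.0051,-0.0793],"turn":[-0.0625,0.009,0.1334],"claw":0.0878},{"dp":[0.0622,0.0051,-0.0793],"turn":[-0.0625,0.009,0.1334],"claw":0.0878},{"dp":[0.076,0.0026,-0.109],"turn":[-0.0625,0.009,0.1334],"claw":0.0878},{"dp":[0.0896,0.0001,-0.1389],"turn":[-0.0625,0.009,0.1334],"claw":0.0878},{"dp":[0.0896,0.0001,-0.1389],"turn":[-0.0625,0.009,0.1334],"claw":0.0878},{"dp":[0.0896,0.0001,-0.1389],"turn":[-0.0625,0.009,0.1334],"claw":0.0878}]'
python3 -c "
from tgt import *
st(2)"
```

```text
t: 19.75
ee_pos: [569.8, 13.8, 114.8]
orientation: [1.262, 2.409, 0.18]
ft_force: [0.4, 0.3, 0.6]
width: 88.0
F port [-0.24  0.25  0.32] M [-0.069  0.179  0.026] foot [ 0.28 -0.31  6.55] rel -45.0 tilt [ 0.004  0.001 -1.   ] q6 -0.13 t 19.95 w 87.9
```

```bash
python3 -m pendant '[{"dp":[0,0,0],"turn":[0,0,0],"claw":0},{"dp":[0,0,0],"turn":[0,0,0],"claw":0},{"dp":[0,0,0],"turn":[0,0,0],"claw":0},{"dp":[0,0,0],"turn":[0,0,0],"claw":0},{"dp":[0,0,0],"turn":[0,0,0],"claw":0},{"dp":[0,0,0],"turn":[0,0,0],"claw":0},{"dp":[0,0,0],"turn":[0,0,0],"claw":0},{"dp":[0,0,0],"turn":[0,0,0],"claw":0}]'
python3 -c "
from tgt import *
st(2)"
```

```text
t: 20.75
ee_pos: [570.3, 14.0, 114.3]
orientation: [1.261, 2.408, 0.181]
ft_force: [0.2, 0.3, -0.8]
width: 33.6
F port [-0.39 -0.07 -1.44] M [-0.05   0.277  0.028] foot [-1.14 -0.5   4.75] rel -45.0 tilt [ 0.001  0.    -1.   ] q6 -0.13 t 20.95 w 33.8
```

```bash
python3 -m pendant '[{"dp":[0.0003,-0.0001,-0.0006],"turn":[0,0,0],"claw":0},{"dp":[0.0003,-0.0001,-0.0006],"turn":[0,0,0],"claw":0}]'
python3 -c "
from tgt import *
st(2)"
python3 -m pendant '[{"dp":[0,0,0],"turn":[0.0218,-0.004,-0.0475],"claw":0},{"dp":[0,0,0],"turn":[0.0218,-0.004,-0.0475],"claw":0}]'
python3 -c "
from tgt import *
st(2)"
```

```text
t: 21.15
ee_pos: [570.3, 14.0, 114.2]
orientation: [1.261, 2.408, 0.181]
ft_force: [-5.4, 0.9, 8.8]
width: 33.5
F port [-1.77  0.88 10.82] M [-0.086  0.648  0.033] foot [-1.16 -0.56  4.66] rel -45.0 tilt [ 0.001  0.    -1.   ] q6 -0.13 t 21.35 w 33.8
t: 21.55
ee_pos: [570.1, 14.0, 114.1]
orientation: [1.324, 2.377, 0.195]
ft_force: [-6.1, 1.5, 9.9]
width: 34.0
F port [-1.34  0.69 11.42] M [0.017 0.667 0.571] foot [-1.32 -0.59  4.69] rel -47.9 tilt [ 0.001  0.    -1.   ] q6 -0.07 t 21.75 w 33.8
```

```bash
python3 -m pendant '[{"dp":[-0.0003,0.0001,0.0006],"turn":[-0.0181,0.0033,0.0395],"claw":0},{"dp":[-0.0003,0.0001,0.0006],"turn":[-0.0181,0.0033,0.0395],"claw":0.0878},{"dp":[-0.0003,0.0001,0.0006],"turn":[-0.0181,0.0033,0.0395],"claw":0.0878},{"dp":[-0.0003,0.0001,0.0006],"turn":[-0.0181,0.0033,0.0395],"claw":0.0878},{"dp":[-0.0003,0.0001,0.0006],"turn":[-0.0181,0.0033,0.0395],"claw":0.0878},{"dp":[-0.02,0.0036,0.044],"turn":[-0.0181,0.0033,0.0395],"claw":0.0878},{"dp":[-0.04,0.0072,0.087],"turn":[-0.0181,0.0033,0.0395],"claw":0.0878},{"dp":[-0.06,0.0108,0.131],"turn":[-0.0181,0.0033,0.0395],"claw":0.0878}]'
python3 -c "
from tgt import *
from lampfit import C
import pickle
t=pickle.load(open('t14.pkl','rb'));s=pickle.load(open('s14.pkl','rb'))
o,M=frame(np.load('mod2.npy'));n=M.apply([0,0,1])
def pl(d,u,h):
    r=ray(d,u);P0=o+(h+1.5)*n;return M.inv().apply(d['xyz']+r*((P0-d['xyz'])@n)/(r@n)-o).round(1)
print('w tongue tip',pl(w:=pickle.load(open('w14.pkl','rb')),C((658,388),2.5,190,0),41.5),'base',pl(w,C((565,265),2.5,190,0),41.5))
print('w bar top ends',[pl(w,C(q,2.5,190,0),72) for q in [(485,113),(580,245)]])
print('t tip',pl(t,C((255,218),5,130,110),41.5),'base',pl(t,C((223,355),5,130,110),41.5))
print('s tip',pl(s,C((437,193),6,190,120),41.5))
"
```

```text
t: 22.55
ee_pos: [509.4, 24.8, 245.1]
orientation: [1.274, 2.405, 0.183]
ft_force: [0.8, -0.4, 0.8]
width: 86.1
[ 5.9057e+02  1.0060e+01  7.4890e+01 -1.8000e-01 -4.2000e-01  6.3130e+01] [-0.25 -0.24 -1.51  1.62  0.92 -1.08  1.15 -0.63  0.2  -0.09 -0.27  0.22
  0.38  0.13]
rim [ 94.2 661.4 120.5 672.8] base [102.2 624.7  96.4 608.1]
1 flange top [113.6 646.1 145.3 663.4] bot [114.5 641.1 141.6 654.4]
2.5 flange top [113.2 648.  146.7 666.8] bot [114.1 643.  143.  657.7]
4 flange top [112.9 649.9 148.1 670.2] bot [113.8 644.9 144.4 661.1]
[[-30.9, 8.0, 76.0], [6.2, -29.2, 76.0]] -45.0
[[-5.8, 28.2, 76.0], [29.4, -6.7, 76.0]] -44.7
[[-30.0, 6.8, 76.0], [-6.4, 28.9, 76.0]] 43.2
rim [ 95.5 659.9 122.6 671.9] base [103.6 623.7  98.1 607.3]
1 flange top [114.8 644.6 147.3 662.5] bot [115.7 639.7 143.6 653.6]
2.5 flange top [114.4 646.5 148.7 665.9] bot [115.3 641.5 145.  656.9]
4 flange top [114.1 648.4 150.1 669.3] bot [115.  643.4 146.4 660.2]
[[-31.1, 8.3, 76.0], [6.2, -29.3, 76.0]] -45.3
[[-5.7, 28.6, 76.0], [29.6, -6.7, 76.0]] -45.0
[[-30.1, 7.0, 76.0], [-6.3, 29.3, 76.0]] 43.0
w tongue tip [ 88.3 106.5  43. ] base [ 31.8 117.8  43. ]
w bar top ends [array([-27.5, 129.3,  73.5]), array([ 21.8, 118.7,  73.5])]
t tip [ 88.2 108.4  43. ] base [ 28.5 117.9  43. ]
s tip [ 88.6 109.5  43. ]
```

```bash
python3 -c "
from tgt import *
for h in (115,47): print(delta(h,-11.3,off=(0,0,0),dx=-1,dy=124.5))
d=get('top');crop(d,130,110,290,250,5,'t15')"
```

```text
(array([ 52. , 117.1, -66.2]), array([-0.2503,  0.0496,  0.5405]), array([563.1, 141.9, 180.1]))
(array([  80.2,  111.9, -127.9]), array([-0.2503,  0.0496,  0.5405]), array([591.4, 136.7, 118.4]))
```

View pics/t15.png

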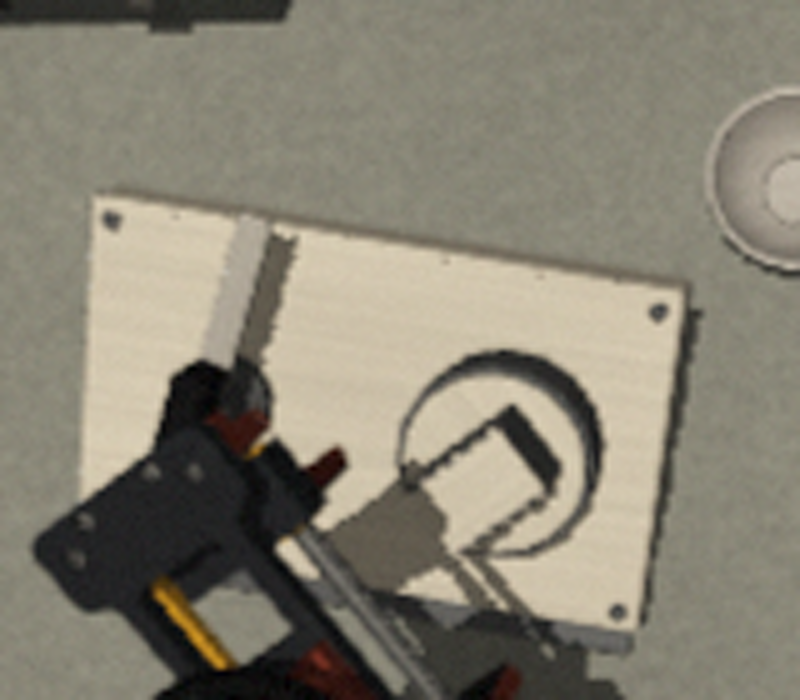

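```bash
python3 -m pendant '[{"dp":[0.01,0.035,0],"turn":[-0.05,0.01,0.108],"claw":0.06},{"dp":[0.02,0.07,-0.01],"turn":[-0.1,0.02,0.216],"claw":0.06},{"dp":[0.035,0.1,-0.03],"turn":[-0.15,0.03,0.324],"claw":0.06},{"dp":[0.052,0.117,-0.055],"turn":[-0.2,0.04,0.432],"claw":0.06},{"dp":[0.052,0.117,-0.066],"turn":[-0.2503,0.0496,0.5405],"claw":0.06},{"dp":[0.052,0.117,-0.066],"turn":[-0.2503,0.0496,0.5405],"claw":0.06},{"dp":[0.052,0.117,-0.066],"turn":[-0.2503,0.0496,0.5405],"claw":0.06}]'; python3 -c "
from tgt import *
d=get('wrist');d=get('wrist');d=get('wrist')
for h in (115,47): print(delta(h,-11.3,off=(0,0,0),dx=-1,dy=124.5))
crop(d,0,0,560,420,1.4,'w16');print(tcp()[2]['qpos'].round(2))"
```

```text
t: 23.5
ee_pos: [561.9, 141.2, 176.9]
orientation: [0.512, 2.662, -0.0]
ft_force: [-0.0, 0.4, 0.2]
width: 60.3
(array([0.2, 0.5, 0.5]), array([ 0.0014, -0.0015,  0.0023]), array([563.1, 141.9, 180.1]))
(array([ 28.5,  -4.6, -61.1]), array([ 0.0014, -0.0015,  0.0023]), array([591.4, 136.7, 118.4]))
[ 0.34  0.3   2.03 -0.48  0.48 -0.46]
```

View pics/w16.png

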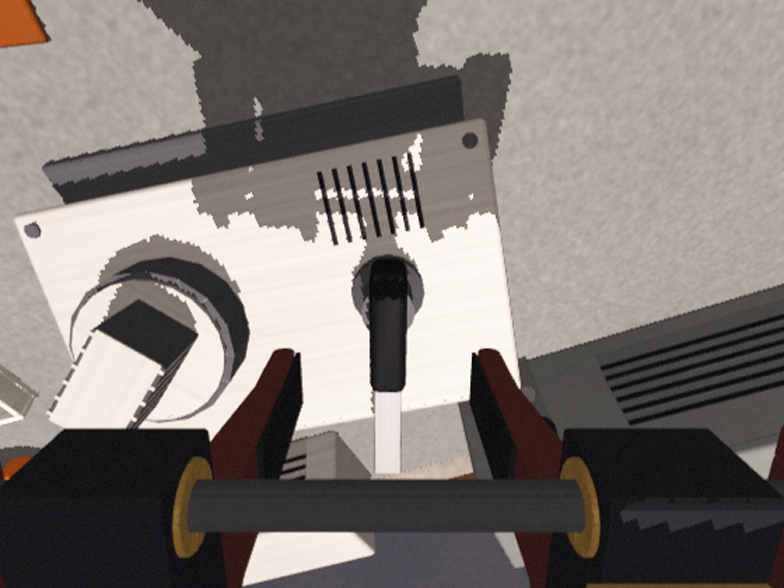

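The bar is centred between the jaws (column 388 against 386) and aligned with them, so I'll go down.

```bash
python3 -m pendant '[{"dp":[0.014,-0.002,-0.03],"turn":[0,0,0],"claw":0.06},{"dp":[0.0285,-0.0046,-0.0611],"turn":[0,0,0],"claw":0.06},{"dp":[0.0285,-0.0046,-0.0611],"turn":[0,0,0],"claw":0.06},{"dp":[0.0285,-0.0046,-0.0611],"turn":[0,0,0],"claw":0.06},{"dp":[0.0285,-0.0046,-0.0611],"turn":[0,0,0],"claw":0.06}]'; python3 -c "
from tgt import *
d=get('wrist');d=get('wrist');d=get('wrist')
print(delta(47,-11.3,off=(0,0,0),dx=-1,dy=124.5)); st(1)
crop(d,140,90,420,320,2.8,'w17')"
```

```text
t: 24.25
ee_pos: [591.4, 137.2, 119.2]
orientation: [0.508, 2.658, 0.003]
ft_force: [-0.1, 0.5, 0.5]
width: 60.1
(array([-0. , -0.6, -0.5]), array([ 0.0017, -0.0011,  0.0006]), array([591.4, 136.7, 118.4]))
F port [ 0.01 -0.47  0.12] M [0.003 0.159 0.087] foot [ -0.41 124.85   9.26] rel -11.3 tilt [-0.001 -0.002 -1.   ] q6 -0.36 t 24.55 w 60.4
```

View pics/w17.png

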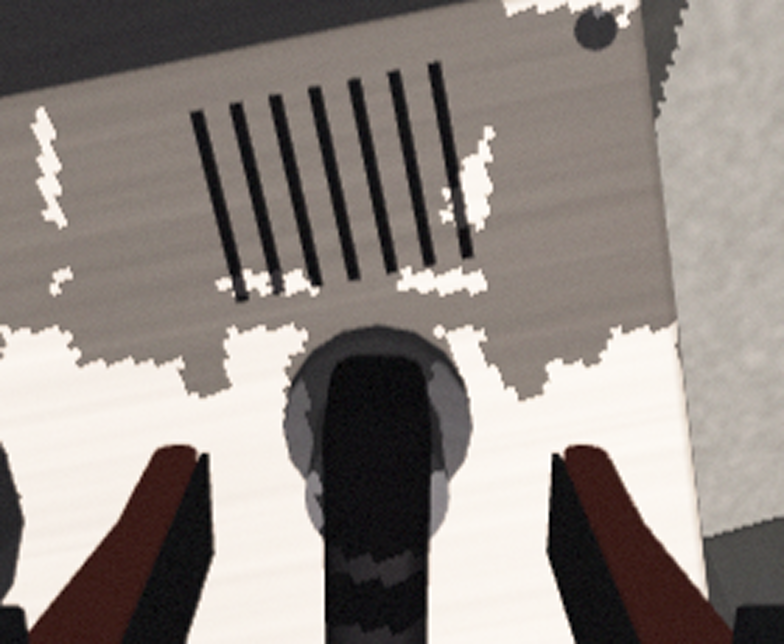

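Everything is aligned, so I'll close on the knob bar.

```bash
python3 -m pendant '[{"dp":[0,0,0],"turn":[0,0,0],"claw":0},{"dp":[0,0,0],"turn":[0,0,0],"claw":0},{"dp":[0,0,0],"turn":[0,0,0],"claw":0},{"dp":[0,0,0],"turn":[0,0,0],"claw":0},{"dp":[0,0,0],"turn":[0,0,0],"claw":0},{"dp":[0,0,0],"turn":[0,0,0],"claw":0},{"dp":[0,0,0],"turn":[0,0,0],"claw":0}]'; python3 -c "
from tgt import *
st(2)"
python3 -m pendant '[{"dp":[0,0,0],"turn":[0.0605,-0.011,-0.1318],"claw":0},{"dp":[0,0,0],"turn":[0.121,-0.022,-0.2636],"claw":0},{"dp":[0,0,0],"turn":[0.121,-0.022,-0.2636],"claw":0}]'
python3 -c "
from tgt import *
st(2)"
```

```text
t: 25.25
ee_pos: [591.3, 137.0, 118.0]
orientation: [0.507, 2.659, 0.001]
ft_force: [-2.0, -1.2, 4.4]
width: 15.8
F port [ 0.44 -2.21  6.25] M [-0.11   0.106 -0.   ] foot [ -0.76 124.47   8.63] rel -11.3 tilt [-0.002 -0.003 -1.   ] q6 -0.36 t 25.45 w 15.7
t: 25.75
ee_pos: [591.2, 137.0, 118.0]
orientation: [0.894, 2.56, 0.09]
ft_force: [-2.5, -1.0, 5.3]
width: 15.9
F port [ 0.74 -1.61  5.81] M [-0.183  0.037 -0.049] foot [ -0.87 124.3    8.64] rel -28.0 tilt [-0.003 -0.002 -1.   ] q6 -0.07 t 25.95 w 15.7
```

```bash
python3 -m pendant '[{"dp":[0,0,0],"turn":[0.0544,-0.0099,-0.1186],"claw":0},{"dp":[0,0,0],"turn":[0.1088,-0.0198,-0.2372],"claw":0},{"dp":[0,0,0],"turn":[0.1632,-0.0297,-0.3558],"claw":0},{"dp":[0,0,0],"turn":[0.2176,-0.0396,-0.4744],"claw":0},{"dp":[0,0,0],"turn":[0.2176,-0.0396,-0.4744],"claw":0}]'
python3 -c "
from tgt import *
st(2)"
python3 -m pendant '[{"dp":[0,0,0],"turn":[0.0544,-0.0099,-0.1186],"claw":0},{"dp":[0,0,0],"turn":[0.1088,-0.0198,-0.2372],"claw":0},{"dp":[0,0,0],"turn":[0.1632,-0.0297,-0.3558],"claw":0},{"dp":[0,0,0],"turn":[0.2176,-0.0396,-0.4744],"claw":0},{"dp":[0,0,0],"turn":[0.2176,-0.0396,-0.4744],"claw":0}]'
python3 -c "
from tgt import *
st(2)"
```

```text
t: 26.45
ee_pos: [591.2, 136.9, 118.0]
orientation: [1.538, 2.262, 0.244]
ft_force: [-1.6, -1.1, 5.7]
width: 15.8
F port [-0.31 -1.96  5.77] M [-0.321 -0.064 -0.048] foot [ -1.14 124.08   8.65] rel -57.9 tilt [-0.003 -0.    -1.   ] q6 0.45 t 26.65 w 15.9
t: 27.15
ee_pos: [591.2, 136.9, 117.9]
orientation: [2.104, 1.816, 0.386]
ft_force: [-3.8, -1.4, 4.9]
width: 16.3
F port [-0.54 -1.48  6.47] M [-0.454 -0.097 -0.018] foot [ -1.52 123.99   8.64] rel -87.9 tilt [-0.003  0.001 -1.   ] q6 0.97 t 27.35 w 16.0
```

Now about 4 degrees more, to reach the stop. Then I'll release and look.

```bash
python3 -m pendant '[{"dp":[0,0,0],"turn":[0.029,-0.0053,-0.0633],"claw":0},{"dp":[0,0,0],"turn":[0.029,-0.0053,-0.0633],"claw":0},{"dp":[0,0,0],"turn":[0.029,-0.0053,-0.0633],"claw":0}]'
python3 -c "
from tgt import *
st(1)
d=get('side');crop(d,190,110,330,230,5.5,'s18')
d=get('top');crop(d,130,110,290,250,5,'t18')"
```

```text
t: 27.65
ee_pos: [591.1, 136.8, 117.9]
orientation: [2.166, 1.752, 0.402]
ft_force: [-2.5, -1.9, 6.1]
width: 15.9
F port [ 0.24 -1.15  6.05] M [-0.436  0.039  0.715] foot [ -1.57 123.93   8.66] rel -91.8 tilt [-0.003  0.001 -1.   ] q6 1.04 t 27.8 w 16.2
```

View pics/s18.png

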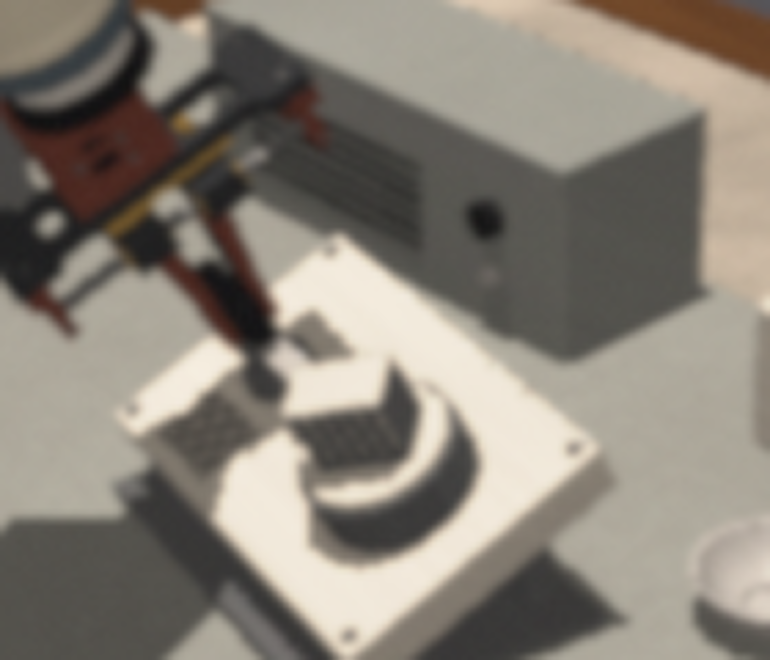

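View pics/t18.png

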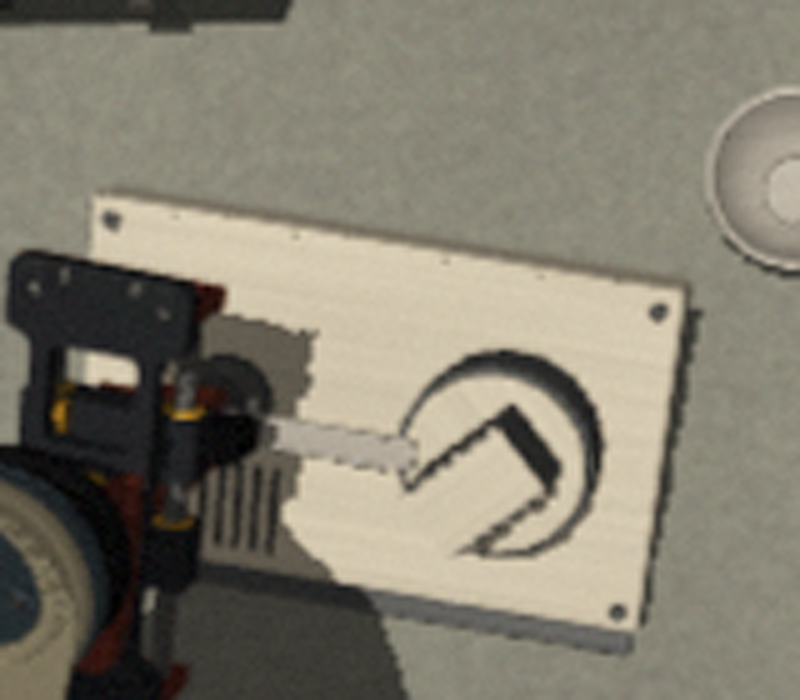

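The torque rose to 0.7 N m, so the knob is at its stop. The tongue tip now lies over the lamp's flange, at (410,455) in the top crop. I'll release and back straight out.

```bash
python3 -m pendant '[{"dp":[0,0,0],"turn":[-0.012,0.0022,0.026],"claw":0},{"dp":[0,0,0],"turn":[-0.012,0.0022,0.026],"claw":0.06},{"dp":[0,0,0],"turn":[-0.012,0.0022,0.026],"claw":0.06},{"dp":[0,0,0],"turn":[-0.012,0.0022,0.026],"claw":0.06},{"dp":[-0.012,0.0022,0.026],"turn":[-0.012,0.0022,0.026],"claw":0.06},{"dp":[-0.03,0.0054,0.065],"turn":[-0.012,0.0022,0.026],"claw":0.06},{"dp":[-0.05,0.009,0.109],"turn":[-0.012,0.0022,0.026],"claw":0.06},{"dp":[-0.06,0.011,0.131],"turn":[-0.012,0.0022,0.026],"claw":0.06}]'
python3 -c "
from tgt import *
import pickle
st(1)
w=get('wrist');pickle.dump(w,open('w19.pkl','wb'));crop(w,0,0,560,420,1.4,'w19')
d=get('top');crop(d,130,110,290,250,5,'t19');cv2.imwrite('pics/top19.png',d['pixels'])
s=get('side');crop(s,200,120,310,240,6,'s19')"
```

```text
t: 28.7
ee_pos: [531.1, 148.7, 251.8]
orientation: [2.14, 1.778, 0.4]
ft_force: [0.9, -0.7, 1.0]
width: 60.0
F port [-1.08  0.22  0.04] M [-0.047  0.33   0.038] foot [ -0.23 125.   154.33] rel -90.3 tilt [ 0.     0.004 -1.   ] q6 0.83 t 28.85 w 59.8
```

View pics/w19.png

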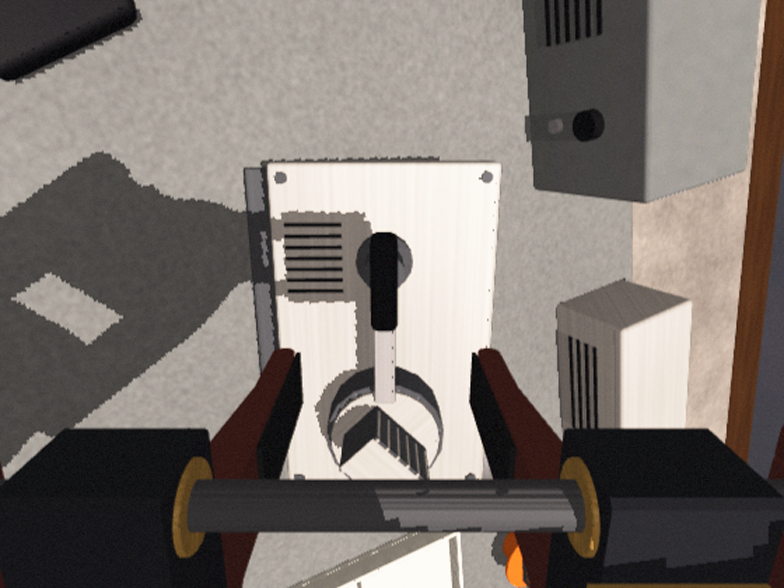

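View pics/top19.png

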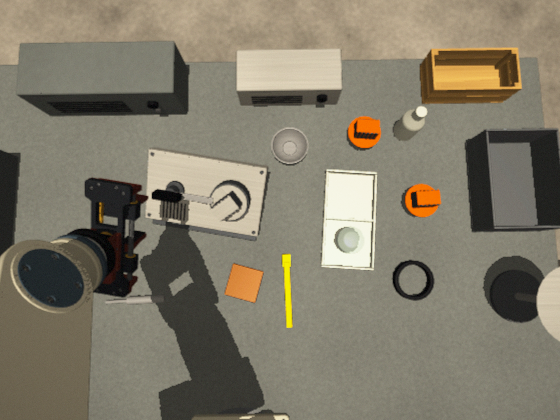

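View pics/s19.png

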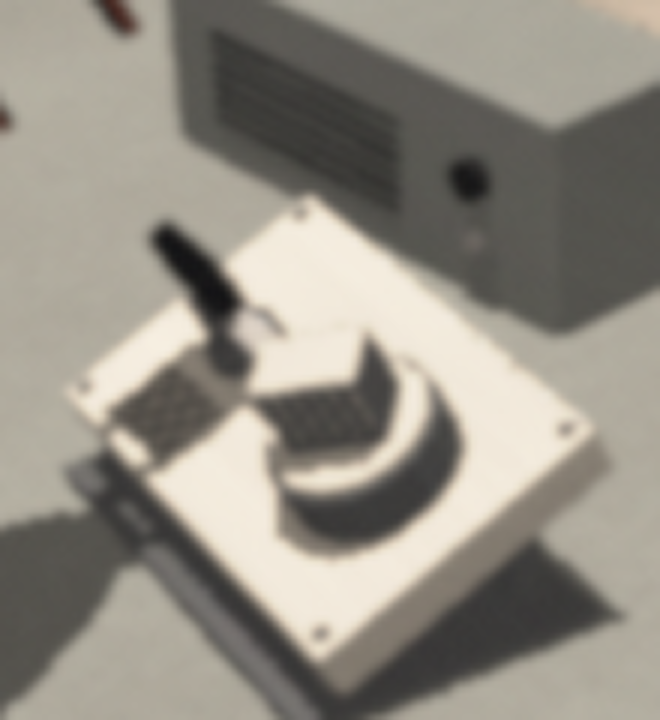

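```bash
python3 -c "
from workcell import ctrl
print(ctrl.close_job())"
```

```text
the job is handed in; nothing more can be done
None
```

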